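Open the pressure cap of a jeweller's steam cleaner

TASK

Open the steam cleaner for refilling: without pressing on it, turn the red-handled pressure cap anticlockwise (seen from above) gently up against its first stop and keep it against the stop for a second so that the pressure vents. Then press it down, turn it on past the stop until its handle lines up with the red marks of the neck, and lift it off. Park it upright, stem down, in the blue ring, let go, and leave the other things on the bench where they are; never force the cap hard against the stop or the neck.

Things in the scene. Friction and masses are not known exactly. Their poses are not given: they have to be found in the camera images.
- cap_grip (a point): Centre of the red grip bar of the pressure cap: 56 mm long (x), 16 mm thick (y), 30 mm high (z up, 15 mm above and below this point). Its foot stands on the cap's black round flange, 72 mm across, 8 mm thick. Pinch the bar across its thickness from above; the space beside it is free.
- cap: The pressure cap (loose, 0.15 to 0.25 kg), origin on its axis at the flat end of its stem; x along the bar. Brass stem 26 mm across, 22 mm long, then the flange (22 to 30 mm up), then the bar (30 to 60 mm up). Two lugs near the stem's end, 46 mm tip to tip along x. The stem has 1.5 mm of play sideways in the neck.
- neck: Brass filler neck on the steam cleaner, fixed, 68 mm across, 34 mm high, origin on its axis at its foot, z up. Its x axis (and opposite) points at two red marks: the slots where the lugs pass out. The cap lifts off only with its bar along that axis, within 6 degrees; it starts 61 to 70 degrees clockwise of it (from above), its flange 8 mm above the neck. A rigid end stop stands at the slots.
- stop: First stop: steel teeth 4 mm deep hidden in the neck (origin and axes as the neck). Met by the raised cap turning anticlockwise, 7 to 32 degrees from the start: feel for it. Rubbing takes 0.02 to 0.2 N m before it; 0.1 N m more loads it with about 5 N. A cap pressed 5 to 7 mm passes beneath; keep it pressed until the bar is close to the slots' line. Never load the stop over 40 N.
- valve (a joint): Spring plate under the cap's stem inside the neck: its travel downwards in m. 0 with the cap raised (closed), 0.008 when the cap's flange touches the neck's top, -0.003 with the cap off. It pushes the cap up with 8 N at 0 and 14 N at 0.008.
- tank: The steam cleaner, a fixed stainless case, 220 mm (x) by 200 mm (y) by 130 mm high, origin at the centre of its underside; the neck stands on the middle of its top.
- park_rim (a point): Centre of the upper rim of the blue parking ring (loose, heavy): outside 78 mm, bore 54 mm, 26 mm high; it stands on the bench, the point 26 mm above it, z up. The cap's stem and lugs hang in the bore and the flange rests on the rim, turned any way (the grip bar's centre then 23 mm above the rim).
- spool: Bystander: white spool of silver wire, 70 mm across, 30 mm high, origin under its centre.
- ring_box: Bystander: green ring box, 64 x 64 x 34 mm, origin under its centre.
- calipers: Bystander: steel calipers lying flat, 210 mm along x, 50 mm wide, 12 mm high, origin under the middle of the beam.
- file_a: Bystander: needle file with wooden handle, 185 mm along x, 9 mm high, origin near its middle.
- file_b: Bystander: the second needle file, the same size.
- loupe: Bystander: steel loupe, 34 mm across, 22 mm high, with a folding cover at +x.
Things that resemble listed ones, but are neither listed nor needed, are in the scene too. Leave any white look-alike of the cap alone.

How it is judged:
By the outcome, as a careful person would: the job done as asked, in the order asked, and still so for the second after the job is handed in, with the robot touching nothing.
It also fails if it takes over 72 s, if anything falls off the work surface, if the arm or the gripper's body presses on something with over 40 N, if the wrist force passes 120 N, or if a joint passes its speed limit or range.

ROBOT

A 6-joint arm with a two-finger parallel gripper is mounted at the origin on the work surface. World frame = base frame: x ahead of the robot, y to its left, z up, the work surface at z = 0. Lengths are in m, angles in rad, forces in N, time in s.
With the tool pointing down it reaches from about 0.25 to 0.85 m from the base axis. Payload 12.5 kg.
Tool frame: the origin (TCP) lies midway between the tips of the shut fingers; the grasp point (between the pads) lies 19 mm behind it; z points along the fingers, y is the direction in which the jaws open and shut (so a half turn about z gives the same grasp; the last joint's range is limited). The gripper opens to 93 mm and grips with 3 to 60 N. Pads are 15 mm wide; open, the fingers measure 128 mm over their backs; the gripper's body (75 mm by 188 mm) begins 65 mm behind the grasp point.
Start: joints at [1.183, 0.351, 1.652, -0, 1.139, -0.085], TCP at [0.164, 0.525, 0.188] pointing down, gripper open.
Joint ranges: [-2.75, 2.75], [-0.79, 2.1], [0.01, 2.65], [-1.57, 4.71], [0.07, 3.14], [-2.87, 2.87]. Speed limits (rad/s): [2.22, 2.22, 2.79, 3.14, 3.14, 3.14].

INTERFACE

Orientations are given as a unit quaternion [w, x, y, z].
In Python, from rig import robot, capture, ticket, finder gives the robot as it stands. The module is installed in compiled form; this text tells all that it offers.
- The arm moves only by the tool send_rows, never from a script. Its argument "steps" is a list of rows, each an object of numbers: "x", "y", "z": the shift along the tool's x, y, z in m; "twist": the turn about the tool's z in rad; "jaw": the finger opening in m, from 0 to 0.093. A call has 1 to 20 rows; each row is the pose to reach, as a shift and turn from the pose measured when the call began, along the tool's axes at that moment; what a row does not reach only later rows make up. A row lasts 1/10 s, in which the tool goes at most 50 mm and 8.59 degrees, less where a joint would pass 70% of its speed; a pose out of reach is approached as far as the arm can. A call with a gripper value outside its range is refused whole. The fingers move at their own pace and stop on an object; the grip force is fixed at half the most. Time passes only in rows, so rows that repeat a pose let the fingers close. It gives the time, the measured TCP pose, the force and the opening at its end, in the units of the state.
- robot.get_obs(): the state, without advancing time (a new reading comes with each control period).
- capture(name): name is "side" or "top"; returns a dict with "pixels" (480x640x3 uint8, blue, green, red), "K" (3x3 intrinsics, pixels), "R" (3x3) and "t" (3): a world point X has camera coordinates R X + t. Camera axes: x right, y down, z forward; pixel columns grow to the right and rows downward; lengths in m; the calibration is good to about 2 mm. A picture is of the moment at which its call begins. There is no depth.
- ticket.close_job(): hands the job in, once; it reports no verdict.
Trained networks look in a picture, given as the dict that the camera call returned (one of the last four; its "shot" number tells which), for a name from the list of things; names that differ only in an ending like _2 or _b are one class to them, and where a whole thing is asked for, a point or a joint stands for the part that bears it (a point fixed in the world has none). Each returns a list of dicts, best first, with "confidence" (0 to 1); they miss things now and then, are a little off and sometimes report something else, mostly with a low value. They report only what shows in the picture. A call takes as long as a camera call. They do not tell look-alikes from the thing itself.
- finder.trace(picture, query): "mask" (480x640 bool, what is visible of it) and "point" ([column, row] in pixels, amid what is visible of it).
- finder.spot_point(picture, query): "point" ([column, row] in pixels: a listed point, or the origin of a listed thing).
The state is a dict: "time": time; "joint_pos": joint angles; "dq": joint speeds; "effort": joint torques, N m; "ee_pos": TCP position; "tcp_rot": TCP orientation; "contact_force": force on the tool from outside, world axes, zero at the start; "wrist_torque": the same for the moment, N m; "width": finger opening in m.
Only numpy, scipy, OpenCV 4.12 (cv2) and the standard library are available. Lean on these libraries where they do the work, as an engineer would, in place of code of your own. Each camera call takes 0.05 s, during which the arm holds its last target.

## Working session

There is one attempt and no reset: what is moved stays moved. The work goes in short steps, Python scripts to look and compute and a tool call to move; the robot and the scene stay as the last step left them, time stands still between calls to the robot, and variables do not carry over. Pictures are saved under pics/ and viewed, and the job is handed in when it is done.

Besides the shell and the picture viewer there is one more tool, called after "Call:" as a command line: name --argument value ..., lists and objects as JSON in quotes. send_rows: Moves the arm, as the interface text tells. Its arguments: {"type":"object","properties":{"steps":{"type":"array","items":{"type":"object","properties":{"x":{"type":"number"},"y":{"type":"number"},"z":{"type":"number"},"twist":{"type":"number"},"jaw":{"type":"number"}}}}},"required":["steps"]}

```bash
mkdir -p pics
cat > h.py <<'E'
import numpy as np,cv2
from rig import robot,capture,ticket,finder
def save(p,n): cv2.imwrite('pics/'+n+'.png',p['pixels'])
def ray(p,uv):
    K,R,t=[np.array(p[k],float) for k in('K','R','t')]
    d=R.T@np.linalg.solve(K,[uv[0],uv[1],1.]); return -R.T@t, d/np.linalg.norm(d)
def atz(p,uv,z):
    o,d=ray(p,uv); return o+d*(z-o[2])/d[2]
def tri(obs):
    A=np.zeros((3,3));b=np.zeros(3);L=[ray(*o) for o in obs]
    for o,d in L:
        P=np.eye(3)-np.outer(d,d);A+=P;b+=P@o
    X=np.linalg.solve(A,b); return X,[float(np.linalg.norm((np.eye(3)-np.outer(d,d))@(X-o))) for o,d in L]
def proj(p,X):
    c=np.array(p['R'])@X+np.array(p['t']);c=np.array(p['K'])@c;return c[:2]/c[2]
E
python3 - <<'E'
from h import *
np.set_printoptions(precision=4,suppress=True)
o=robot.get_obs(); print(o)
S=capture('side');T=capture('top');save(S,'s0');save(T,'t0')
for n,p in(('S',S),('T',T)):
    print(n,'cam',-np.array(p['R']).T@p['t'], 'fwd',np.array(p['R'])[2])
    for q in['cap_grip','cap','neck','park_rim','tank','spool','ring_box','calipers','file_a','loupe']:
        print(n,q,[(np.round(r['point'],1).tolist(),round(r['confidence'],2)) for r in finder.spot_point(p,q)])
E
```

```text
{'time': 0.0, 'joint_pos': array([ 1.1834,  0.3512,  1.6524,  0.    ,  1.1391, -0.0846]), 'dq': array([-0.0002,  0.0002, -0.0006,  0.0007,  0.0007,  0.001 ]), 'effort': array([  0.0006, -49.7335, -28.5249,   0.0699,   0.0259,  -0.0001]), 'ee_pos': array([0.1639, 0.5247, 0.1874]), 'tcp_rot': array([-0.0001,  0.1509,  0.9886, -0.0005]), 'contact_force': array([ 0.168 , -1.0024, -0.5259]), 'wrist_torque': array([-0.0025, -0.0102,  0.0519]), 'width': 0.09324795179603326}
S cam [0.7798 1.0515 0.9497] fwd [-0.226  -0.7586 -0.6112]
S cap_grip [([296.4, 253.7], 0.89), ([297.8, 370.5], 0.86), ([248.5, 264.0], 0.43)]
S cap [([292.1, 268.0], 0.71), ([295.4, 383.2], 0.65), ([252.6, 278.8], 0.48)]
S neck [([298.1, 279.3], 0.68), ([240.8, 233.0], 0.48)]
S park_rim [([243.5, 235.5], 0.82)]
S tank [([295.8, 322.2], 0.82)]
S spool [([309.8, 239.8], 0.81)]
S ring_box [([277.1, 208.0], 0.65), ([294.1, 270.1], 0.39), ([228.0, 194.5], 0.39)]
S calipers [([226.0, 193.9], 0.87)]
S file_a [([380.4, 434.6], 0.74), ([337.3, 453.4], 0.73)]
S loupe [([428.3, 388.2], 0.82)]
T cam [0.2757 0.028  1.3605] fwd [ 0.1565 -0.0155 -0.9876]
T cap_grip [([212.5, 198.3], 0.74), ([262.5, 210.1], 0.71), ([265.3, 201.8], 0.65), ([324.7, 189.2], 0.59), ([373.3, 194.5], 0.48)]
T cap [([325.5, 193.5], 0.72), ([265.8, 208.8], 0.61), ([213.0, 203.2], 0.57)]
T neck [([264.6, 209.3], 0.46)]
T park_rim [([375.0, 193.1], 0.88)]
T tank [([267.1, 220.9], 0.74)]
T spool [([358.6, 254.4], 0.65)]
T ring_box [([416.8, 233.3], 0.69), ([449.1, 196.4], 0.53)]
T calipers [([451.9, 197.5], 0.91)]
T file_a [([164.8, 238.2], 0.73), ([160.4, 214.0], 0.62)]
T loupe [([186.3, 285.3], 0.53)]
```

View pics/s0.png

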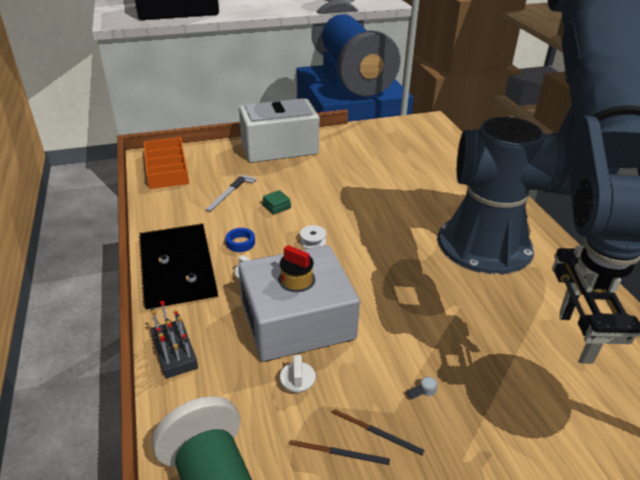

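View pics/t0.png

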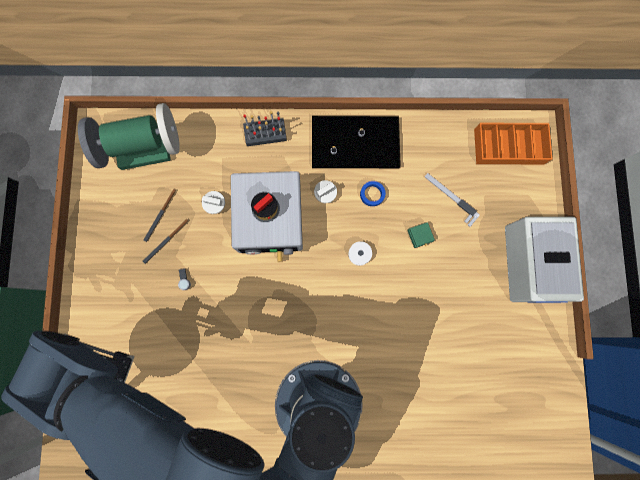

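Run:
```python
import cv2
s=cv2.imread('pics/s0.png');t=cv2.imread('pics/t0.png')
cv2.imwrite('pics/s0c.png',cv2.resize(s[220:340,220:380],None,fx=5,fy=5,interpolation=2))
cv2.imwrite('pics/t0c.png',cv2.resize(t[150:270,190:400][:,:],None,fx=3.8,fy=3.8,interpolation=2))
```

```text
(no output)
```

View pics/s0c.png

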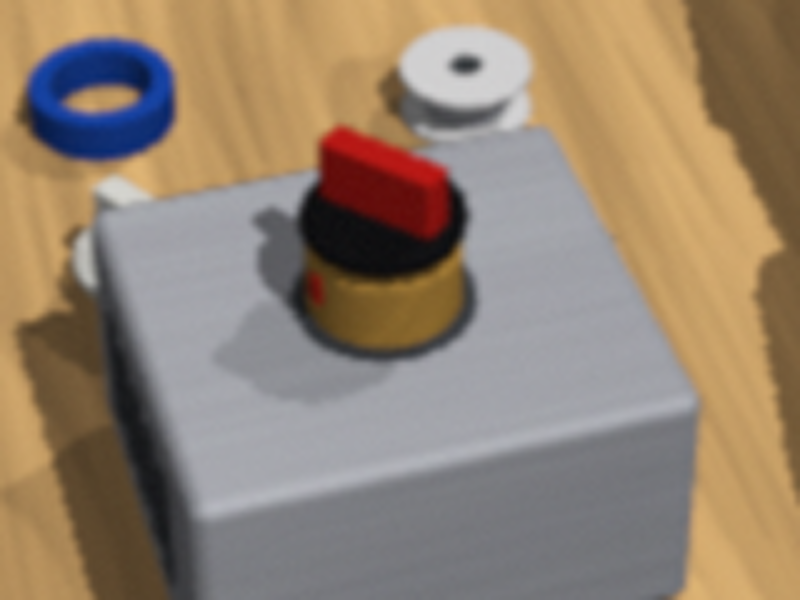

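View pics/t0c.png

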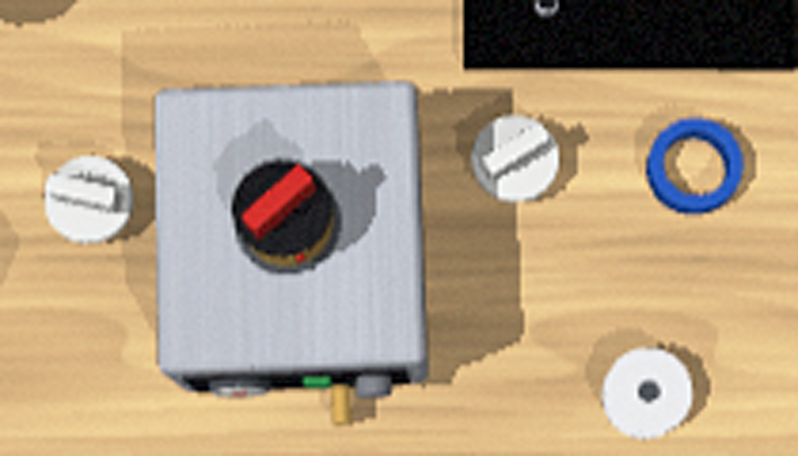

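The side view shows the red-barred cap on the neck at about (296,255), with the ring at (241,239). In the top view they are at (263,204) and (373,193). White look-alikes stand on either side of the tank. A red mark is visible on the near side of the neck in both views.

```bash
cat >> h.py <<'E'
def red(p,box=None):
    h=cv2.cvtColor(p['pixels'],cv2.COLOR_BGR2HSV); m=((h[...,0]<6)|(h[...,0]>174))&(h[...,1]>150)&(h[...,2]>70)
    if box is not None:
        k=np.zeros_like(m);k[box[1]:box[3],box[0]:box[2]]=1;m&=k
    return m
def blobs(m):
    n,l,s,c=cv2.connectedComponentsWithStats(m.astype(np.uint8)); return [(s[i].tolist(),np.round(c[i],2).tolist(),l==i) for i in range(1,n)]
E
python3 - <<'E'
from h import *
np.set_printoptions(precision=4,suppress=True)
S=capture('side');T=capture('top')
def best(p,q,near):
    r=[a for a in finder.trace(p,q) if np.hypot(*(np.array(a['point'])-near))<12]
    return r[0] if r else None
def sp(p,q,near):
    r=[a for a in finder.spot_point(p,q) if np.hypot(*(np.array(a['point'])-near))<8]
    return r[0]['point'] if r else None
for q,ns,nt in(('cap_grip',(296,254),(264,204)),('park_rim',(243,236),(374,193)),('neck',(298,279),(265,209)),('tank',(296,322),(267,221)),('spool',(310,240),(358,254)),('ring_box',(277,208),(417,233)),):
    a,b=sp(S,q,ns),sp(T,q,nt); print(q,a,b, tri([(S,a),(T,b)]) if a is not None and b is not None else '')
for n,p,b in(('S',S,(270,230,330,300)),('T',T,(240,180,295,235))):
    for s,c,m in blobs(red(p,b)): print(n,s,c, 'mark' , atz(p,c,0.147))
# bar top face in top view at z=.21
m=red(T,(240,180,295,235)); B=max(blobs(m),key=lambda x:x[0][4])[2]
h=cv2.cvtColor(T['pixels'],cv2.COLOR_BGR2HSV)
ys,xs=np.nonzero(B); P=np.array([atz(T,(x,y),.21)[:2] for x,y in zip(xs,ys)])
r=cv2.minAreaRect((P*1000).astype(np.float32)); print('top bar',r)
c=P.mean(0);w,v=np.linalg.eigh(np.cov((P-c).T));print(c,np.degrees(np.arctan2(v[1,1],v[0,1])))
# ring
for n,p in(('S',S),('T',T)):
    h=cv2.cvtColor(p['pixels'],cv2.COLOR_BGR2HSV);m=(abs(h[...,0].astype(int)-112)<12)&(h[...,1]>150)&(h[...,2]>60)
    k=np.zeros_like(m); 
    if n=='S':k[215:265,215:270]=1
    else:k[170:220,350:400]=1
    m&=k
    ys,xs=np.nonzero(m);cs,_=cv2.findContours(m.astype(np.uint8),cv2.RETR_EXTERNAL,cv2.CHAIN_APPROX_NONE)
    e=cv2.fitEllipse(max(cs,key=len));print(n,'ring',e, atz(p,e[0],.02))
E
```

```text
cap_grip [296.3, 256.4] [264.6, 203.2] (array([0.5615, 0.1451, 0.1884]), [0.0007213599812608295, 0.0007213599812608415])
park_rim [242.1, 235.5] [373.9, 193.1] (array([ 0.6335, -0.1784,  0.0214]), [0.0025821643603225622, 0.0025821643603226615])
neck [294.6, 280.6] [268.1, 210.3] (array([0.5616, 0.1407, 0.1158]), [0.002757963638542685, 0.0027579636385428414])
tank None [265.8, 220.8] 
spool [310.6, 239.9] [362.6, 255.3] (array([ 0.4466, -0.1451, -0.0077]), [0.003146021134774507, 0.0031460211347745185])
ring_box [278.0, 208.6] [417.0, 236.5] (array([ 0.5028, -0.3163, -0.0067]), [0.00034007934560183645, 0.0003400793456020763])
S [284, 246, 26, 22, 374] [296.65, 256.22] mark [0.5481 0.0959 0.147 ]
S [282, 275, 2, 5, 9] [282.56, 276.78] mark [0.5938 0.1548 0.147 ]
T [254, 193, 19, 20, 178] [262.77, 202.56] mark [0.5742 0.1541 0.147 ]
T [268, 217, 2, 2, 4] [268.5, 217.5] mark [0.5313 0.1374 0.147 ]
top bar ((558.4964599609375, 147.74961853027344), (23.042448043823242, 56.889427185058594), 42.50371551513672)
[0.5587 0.1475] 134.2466042830402
S ring ((239.8041229248047, 239.45443725585938), (22.04578399658203, 28.226045608520508), 85.87010192871094) [ 0.6399 -0.1628  0.02  ]
T ring ((372.353515625, 193.404541015625), (23.438823699951172, 24.1690731048584), 51.007911682128906) [ 0.6354 -0.1747  0.02  ]
```

```bash
cat >> h.py <<'E'
from scipy.optimize import least_squares
def hullmom(p,pts):
    q=np.array([proj(p,X) for X in pts],np.float32); h=cv2.convexHull(q)
    m=cv2.moments(h); return np.array([m['m10']/m['m00'],m['m01']/m['m00'],m['mu20']/m['m00'],m['mu11']/m['m00'],m['mu02']/m['m00'],m['m00']])
def maskmom(m):
    m=cv2.moments(m.astype(np.uint8),True); return np.array([m['m10']/m['m00'],m['m01']/m['m00'],m['mu20']/m['m00'],m['mu11']/m['m00'],m['mu02']/m['m00'],m['m00']])
def box(x,y,z,a):
    c,s=np.cos(a),np.sin(a); return [np.array([x+c*u-s*v,y+s*u+c*v,z+w]) for u in(-.028,.028) for v in(-.008,.008) for w in(-.015,.015)]
def cyl(x,y,z0,z1,r):
    return [np.array([x+r*np.cos(t),y+r*np.sin(t),z]) for t in np.linspace(0,6.283,48) for z in(z0,z1)]
W=np.array([1,1,.3,.3,.3,0])
def fit(views,model,p0):
    f=lambda q:np.concatenate([W*(hullmom(p,model(q))-m) for p,m in views])
    r=least_squares(f,p0,x_scale=np.array([.01,.01,.01,.1])[:len(p0)],diff_step=1e-4); return r.x,r.fun
def ringmask(p,b):
    h=cv2.cvtColor(p['pixels'],cv2.COLOR_BGR2HSV);m=(abs(h[...,0].astype(int)-112)<14)&(h[...,1]>130)&(h[...,2]>40)
    k=np.zeros_like(m);k[b[1]:b[3],b[0]:b[2]]=1;m&=k
    cs,_=cv2.findContours(m.astype(np.uint8),cv2.RETR_EXTERNAL,cv2.CHAIN_APPROX_NONE)
    o=np.zeros(m.shape,np.uint8);cv2.drawContours(o,[max(cs,key=len)],-1,1,-1);return o
E
python3 - <<'E'
from h import *
np.set_printoptions(precision=4,suppress=True)
S=capture('side');T=capture('top')
V=[]
for p,b in((S,(270,230,330,300)),(T,(240,180,295,235))):
    V.append((p,maskmom(max(blobs(red(p,b)),key=lambda x:x[0][4])[2])))
for v,n in((V,'both'),(V[:1],'S'),(V[1:],'T')):
    if n=='both': x,f=fit(v,lambda q:box(*q),[.56,.147,.195,-.83])
    else: x,f=fit(v,lambda q:box(q[0],q[1],.195,q[2]),[.56,.147,-.83])
    print(n,x,np.degrees(x[-1]),f)
V=[]
for p,b in((S,(215,215,270,265)),(T,(350,170,400,220))):
    V.append((p,maskmom(ringmask(p,b))))
for v,n in((V,'both'),(V[:1],'S'),(V[1:],'T')):
    if n=='both': x,f=fit(v,lambda q:cyl(q[0],q[1],q[2]-.026,q[2],.039),[.63,-.17,.026])
    else: x,f=fit(v,lambda q:cyl(q[0],q[1],0,.026,.039),[.63,-.17])
    print('ring',n,x,f,[hullmom(p,cyl(.635,-.17,0,.026,.039))[5]/m[5] for p,m in v])
E
```

```text
both [ 0.5618  0.1494  0.1923 -0.8494] -48.66931798128698 [-0.2855  0.0083  1.2037  0.2781  1.2185  0.      0.0297  0.3915  0.4678
 -0.1636 -0.073   0.    ]
S [ 0.5619  0.1522 -0.8681] -49.739005802504494 [-0.0064 -0.148   1.0582  0.434   1.427   0.    ]
T [ 0.5622  0.1492 -0.8251] -47.27498139393331 [-0.0029  0.0012  0.2856 -0.2379  0.2026  0.    ]
ring both [ 0.638  -0.1777  0.0212] [-0.0071  0.2842  2.0515  0.0052  2.2576  0.      0.4291  0.1344  0.7017
 -0.148   1.3581  0.    ] [np.float64(1.1846032999764342), np.float64(1.09630939230834)]
ring S [ 0.6382 -0.1742] [ 0.0157 -0.3695  2.184   0.0035  2.331   0.    ] [np.float64(1.1846032999764342)]
ring T [ 0.6372 -0.1756] [-0.0031 -0.0041  0.7826 -0.1491  1.4509  0.    ] [np.float64(1.09630939230834)]
```

```bash
cat >> h.py <<'E'
from scipy.spatial.transform import Rotation as Ro
def goto(x,y,z,jawang=None,q=None):
    o=robot.get_obs();w=o['tcp_rot'];R=Ro.from_quat([w[1],w[2],w[3],w[0]]).as_matrix()
    d=R.T@(np.array([x,y,z])-o['ee_pos']);a=np.degrees(np.arctan2(R[1,1],R[0,1]))
    s='shift %s  jaw yaw %.2f tilt %.2fdeg'%(np.round(d,4),a,np.degrees(np.arccos(-R[2,2])))
    if jawang is not None: s+=' twist %.4f'%np.radians((a-jawang+90)%180-90)
    print(s)
def st():
    o=robot.get_obs();print('t %.2f'%o['time'],o['ee_pos'].round(4),'F',o['contact_force'].round(2),'M',o['wrist_torque'].round(3),'w %.4f'%o['width'],'q',o['joint_pos'].round(3))
E
python3 -c "
from h import *
goto(.562,.1505,.26,41.5)"
```

```text
shift [-0.4916 -0.2387 -0.0721]  jaw yaw 72.65 tilt 0.00deg twist 0.5436
```

Call:
send_rows --steps '[{"z": -0.05, "jaw": 0.06}, {"x": -0.492, "y": -0.239, "z": -0.072, "twist": 0.544, "jaw": 0.06}, {"x": -0.492, "y": -0.239, "z": -0.072, "twist": 0.544, "jaw": 0.06}, {"x": -0.492, "y": -0.239, "z": -0.072, "twist": 0.544, "jaw": 0.06}, {"x": -0.492, "y": -0.239, "z": -0.072, "twist": 0.544, "jaw": 0.06}, {"x": -0.492, "y": -0.239, "z": -0.072, "twist": 0.544, "jaw": 0.06}, {"x": -0.492, "y": -0.239, "z": -0.072, "twist": 0.544, "jaw": 0.06}, {"x": -0.492, "y": -0.239, "z": -0.072, "twist": 0.544, "jaw": 0.06}, {"x": -0.492, "y": -0.239, "z": -0.072, "twist": 0.544, "jaw": 0.06}, {"x": -0.492, "y": -0.239, "z": -0.072, "twist": 0.544, "jaw": 0.06}, {"x": -0.492, "y": -0.239, "z": -0.072, "twist": 0.544, "jaw": 0.06}, {"x": -0.492, "y": -0.239, "z": -0.072, "twist": 0.544, "jaw": 0.06}, {"x": -0.492, "y": -0.239, "z": -0.072, "twist": 0.544, "jaw": 0.06}, {"x": -0.492, "y": -0.239, "z": -0.072, "twist": 0.544, "jaw": 0.06}, {"x": -0.492, "y": -0.239, "z": -0.072, "twist": 0.544, "jaw": 0.06}, {"x": -0.492, "y": -0.239, "z": -0.072, "twist": 0.544, "jaw": 0.06}]'

```text
schema error: expected keys x, y, z, twist, jaw
```

Run:
```python
from h import *
st();goto(.562,.1505,.186,41.5)
S=capture('side');
cv2.imwrite('pics/s1c.png',cv2.resize(S['pixels'][200:320,220:380],None,fx=5,fy=5,interpolation=2))
T=capture('top')
cv2.imwrite('pics/t1c.png',cv2.resize(T['pixels'][150:270,190:350],None,fx=5,fy=5,interpolation=2))
```

```text
t 1.90 [0.164  0.525  0.1879] F [0.66 0.17 0.48] M [-0.038 -0.014  0.026] w 0.0930 q [ 1.183  0.351  1.652  0.     1.139 -0.085]
shift [-0.4916 -0.2387  0.0019]  jaw yaw 72.65 tilt 0.00deg twist 0.5436
```

View pics/s1c.png

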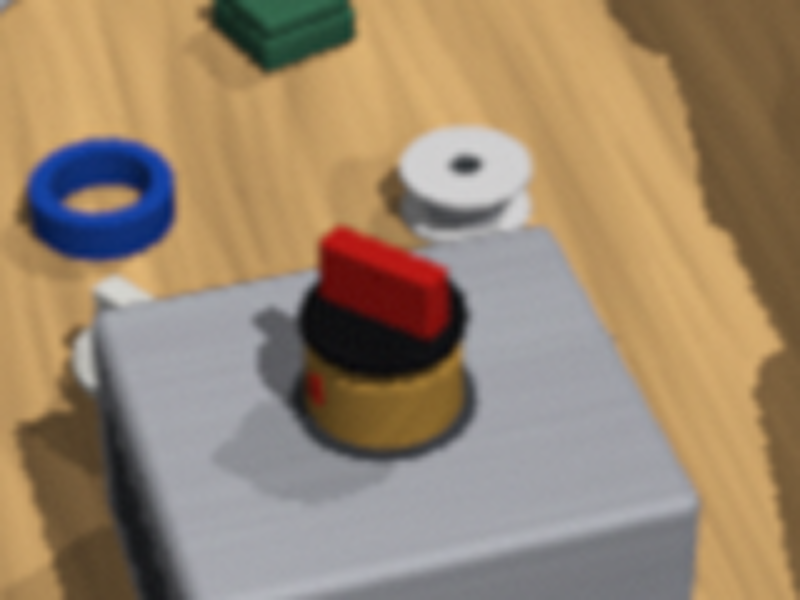

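View pics/t1c.png

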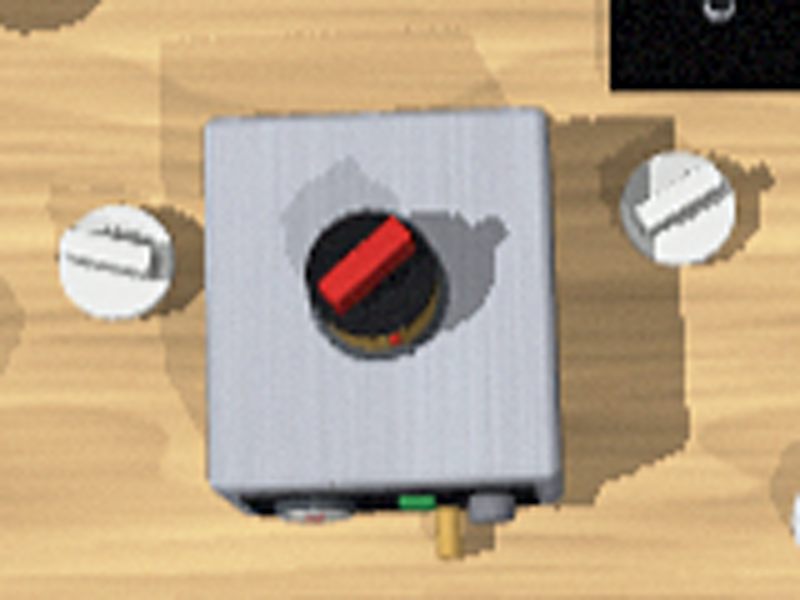

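The call was refused because every row needs all five keys, so nothing has moved. I'm resending it with full rows.

Call:
send_rows --steps '[{"x": 0, "y": 0, "z": -0.05, "twist": 0, "jaw": 0.06}, {"x": -0.492, "y": -0.239, "z": -0.074, "twist": 0.544, "jaw": 0.06}, {"x": -0.492, "y": -0.239, "z": -0.074, "twist": 0.544, "jaw": 0.06}, {"x": -0.492, "y": -0.239, "z": -0.074, "twist": 0.544, "jaw": 0.06}, {"x": -0.492, "y": -0.239, "z": -0.074, "twist": 0.544, "jaw": 0.06}, {"x": -0.492, "y": -0.239, "z": -0.074, "twist": 0.544, "jaw": 0.06}, {"x": -0.492, "y": -0.239, "z": -0.074, "twist": 0.544, "jaw": 0.06}, {"x": -0.492, "y": -0.239, "z": -0.074, "twist": 0.544, "jaw": 0.06}, {"x": -0.492, "y": -0.239, "z": -0.074, "twist": 0.544, "jaw": 0.06}, {"x": -0.492, "y": -0.239, "z": -0.074, "twist": 0.544, "jaw": 0.06}, {"x": -0.492, "y": -0.239, "z": -0.074, "twist": 0.544, "jaw": 0.06}, {"x": -0.492, "y": -0.239, "z": -0.074, "twist": 0.544, "jaw": 0.06}, {"x": -0.492, "y": -0.239, "z": -0.074, "twist": 0.544, "jaw": 0.06}, {"x": -0.492, "y": -0.239, "z": -0.074, "twist": 0.544, "jaw": 0.06}, {"x": -0.492, "y": -0.239, "z": -0.074, "twist": 0.544, "jaw": 0.06}, {"x": -0.492, "y": -0.239, "z": -0.074, "twist": 0.544, "jaw": 0.06}, {"x": -0.492, "y": -0.239, "z": -0.074, "twist": 0.544, "jaw": 0.06}]'

```text
time: 3.7
ee_pos: [0.5618, 0.151, 0.2622]
tcp_rot: [0.0, 0.41, 0.912, 0.0]
contact_force: [0.1, 0.5, -0.4]
width: 0.0601
```

Run:
```python
from h import *
st();goto(.562,.1505,.186,41.5)
S=capture('side');
cv2.imwrite('pics/s2c.png',cv2.resize(S['pixels'][180:300,220:380],None,fx=5,fy=5,interpolation=2))
```

```text
t 3.70 [0.5618 0.151  0.2622] F [ 0.1   0.47 -0.36] M [-0.067  0.015 -0.009] w 0.0601 q [ 0.182  0.346  1.472  0.     1.323 -0.543]
shift [-0.0005 -0.0002  0.0762]  jaw yaw 41.56 tilt 0.01deg twist 0.0011
```

View pics/s2c.png

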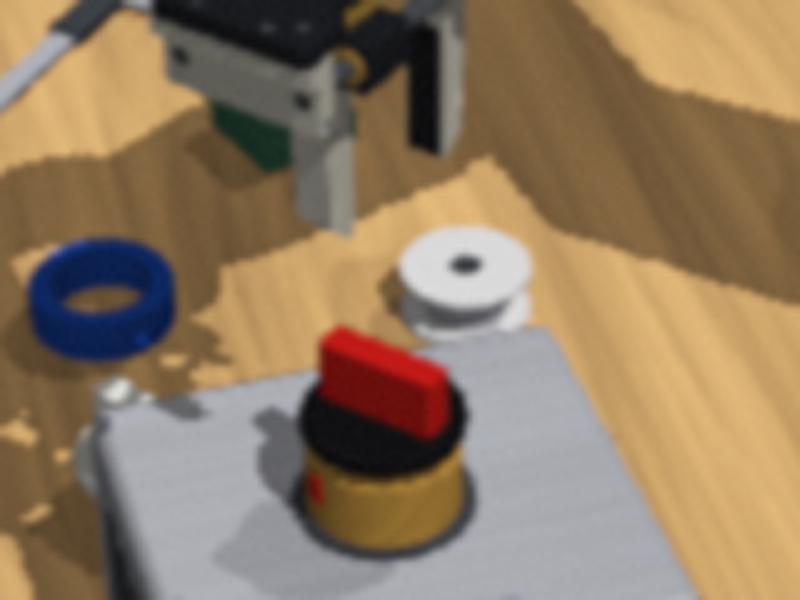

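The fingers are aligned either side of the bar: tips at crop (330,230) and (435,150), bar at (385,385). I'll descend to TCP z about 0.187, which clears the flange.

Call:
send_rows --steps '[{"x": 0, "y": 0, "z": 0.035, "twist": 0, "jaw": 0.06}, {"x": 0, "y": 0, "z": 0.06, "twist": 0, "jaw": 0.05}, {"x": 0, "y": 0, "z": 0.075, "twist": 0, "jaw": 0.04}, {"x": 0, "y": 0, "z": 0.075, "twist": 0, "jaw": 0.04}]'

```text
time: 4.15
ee_pos: [0.5607, 0.151, 0.1853]
tcp_rot: [-0.001, 0.41, 0.912, -0.001]
contact_force: [-0.1, 0.1, -0.3]
width: 0.0423
```

Run:
```python
from h import *
st()
S=capture('side');
cv2.imwrite('pics/s3c.png',cv2.resize(S['pixels'][180:300,220:380],None,fx=5,fy=5,interpolation=2))
```

```text
t 4.15 [0.5607 0.151  0.1853] F [-0.06  0.08 -0.3 ] M [-0.021 -0.024 -0.02 ] w 0.0423 q [ 0.183  0.411  1.57   0.     1.164 -0.543]
```

View pics/s3c.png

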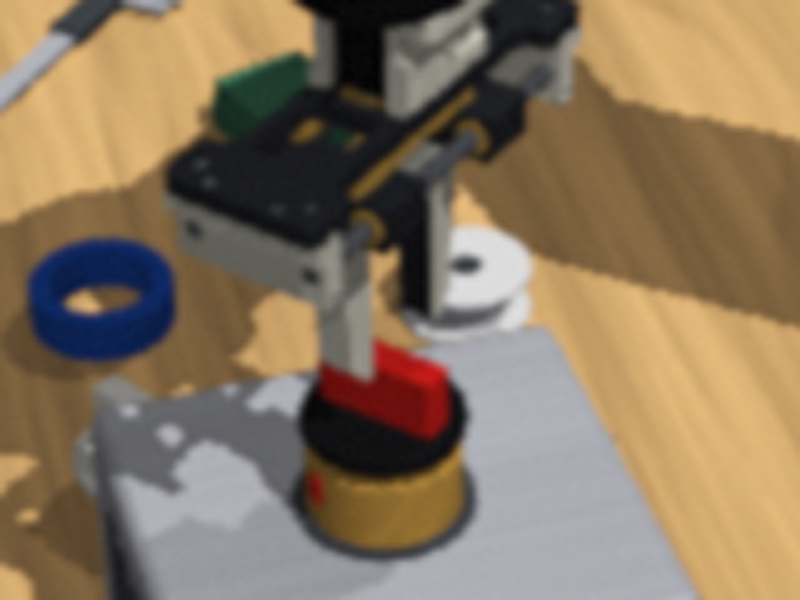

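Run:
```python
from h import *
S=capture('side');
for X in([.5607+.0175,.151+.0155,.1853],[.5607,.151,.21],[.562,.1505,.21]): print((proj(S,np.array(X))-[220,180])*5)
st()
```

```text
[353.45423029 425.65878671]
[384.6545365 349.5233065]
[381.30955435 349.30411982]
t 4.25 [0.5621 0.1511 0.1878] F [-0.48 -0.55  0.17] M [-0.002 -0.016 -0.016] w 0.0401 q [ 0.183  0.408  1.567  0.     1.165 -0.543]
```

Run:
```python
from h import *
S=capture('side');T=capture('top');st()
print((proj(S,np.array([.5618,.151,.2622]))-[220,180])*5)
a=cv2.resize(S['pixels'][215:275,260:340],None,fx=10,fy=10,interpolation=2)
e=robot.get_obs()['ee_pos'];n=np.array([np.cos(np.radians(41.5)),np.sin(np.radians(41.5)),0]);b=np.array([n[1],-n[0],0])
for z in(0,.019):
  for u in(-.02,.02):
    for v in(-.0075,.0075):
      q=(proj(S,e+n*u+b*v+[0,0,z])-[260,215]+.5)*10;cv2.circle(a,tuple(int(k) for k in q),5,(0,255,0) if z==0 else (255,255,0),-1)
cv2.imwrite('pics/s4c.png',a)
cv2.imwrite('pics/t4c.png',cv2.resize(T['pixels'][160:250,210:330],None,fx=6,fy=6,interpolation=2))
```

```text
t 4.35 [0.5624 0.1511 0.1884] F [ 0.43 -0.02  0.26] M [-0.055  0.018 -0.001] w 0.0400 q [ 0.183  0.408  1.567  0.     1.165 -0.543]
[380.55005605 248.59450967]
```

View pics/s4c.png

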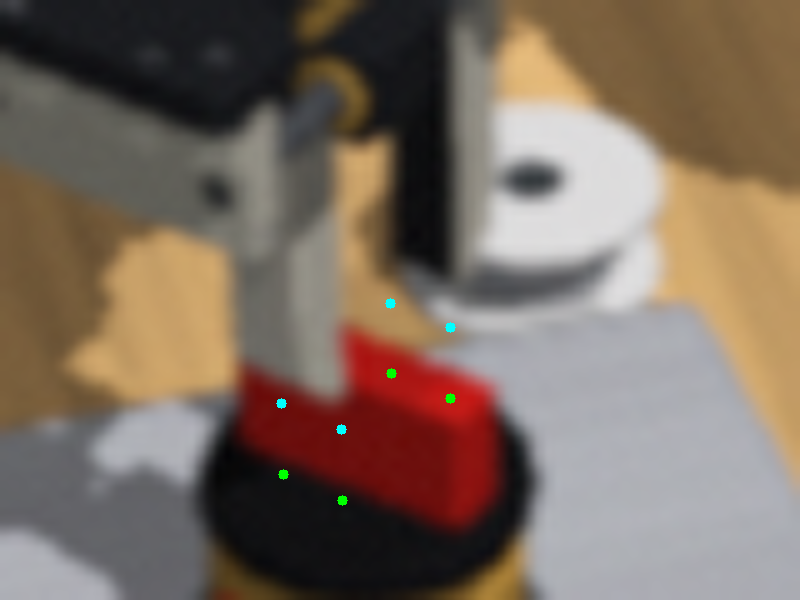

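View pics/t4c.png

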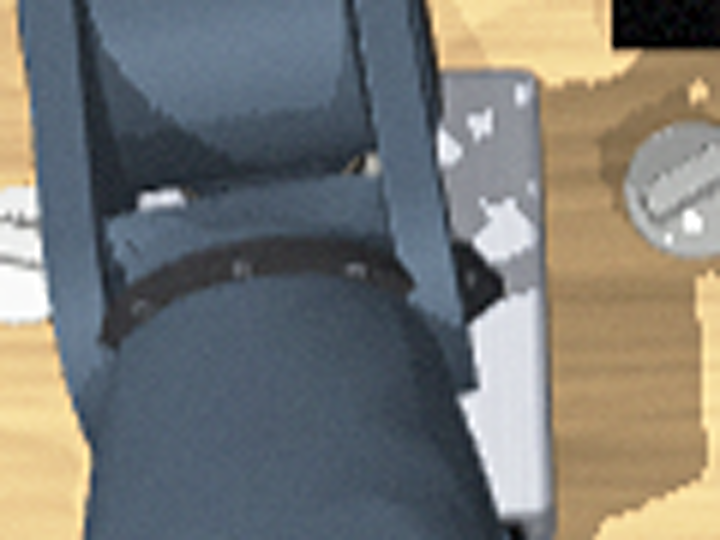

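Run:
```python
from h import *
S=capture('side');st()
im=cv2.imread('pics/s0.png')
a=cv2.resize(im[280:400,480:640],None,fx=5,fy=5,interpolation=2)
e=np.array([.164,.525,.1877])
g=np.radians(72.65);n=np.array([np.cos(g),np.sin(g),0]);b=np.array([n[1],-n[0],0])
for z,c in((0,(0,255,0)),(.019,(255,255,0)),(.084,(0,0,255))):
  for u in(-.0465,.0465):
    for v in(-.0075,.0075):
      q=(proj(S,e+n*u+b*v+[0,0,z])-[480,280]+.5)*5;cv2.circle(a,tuple(int(k) for k in q),4,c,-1)
cv2.imwrite('pics/s5c.png',a)
```

```text
t 4.40 [0.5624 0.1511 0.1884] F [-0.47 -0.23  0.46] M [-0.015 -0.003  0.015] w 0.0401 q [ 0.182  0.408  1.567  0.     1.165 -0.543]
```

View pics/s5c.png

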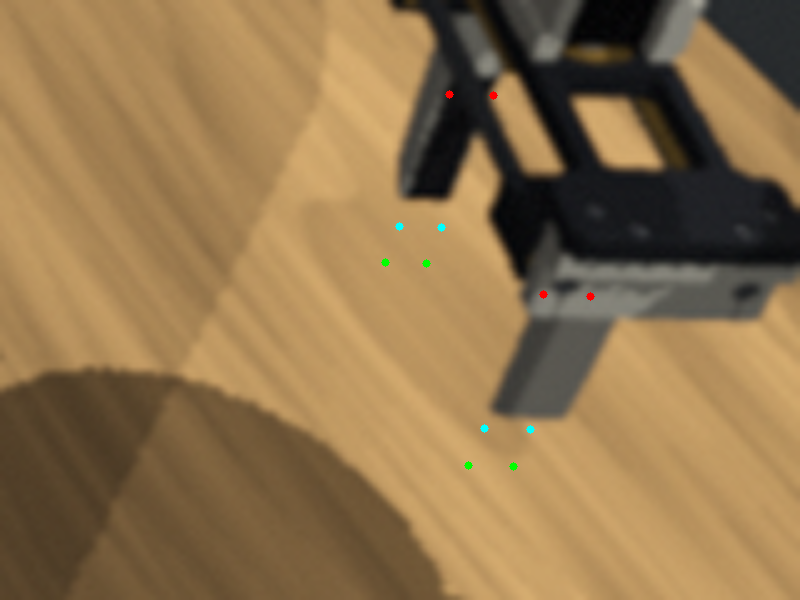

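Call:
send_rows --steps '[{"x": 0, "y": 0, "z": 0, "twist": 0, "jaw": 0.02}, {"x": 0, "y": 0, "z": 0, "twist": 0, "jaw": 0.02}, {"x": 0, "y": 0, "z": 0, "twist": 0, "jaw": 0.02}]'

```text
time: 4.7
ee_pos: [0.5625, 0.1511, 0.1887]
tcp_rot: [0.001, 0.41, 0.912, 0.001]
contact_force: [0.4, -0.0, 0.3]
width: 0.0216
```

Run:
```python
from h import *
S=capture('side');st()
a=cv2.resize(S['pixels'][215:275,260:340],None,fx=10,fy=10,interpolation=2)
cv2.imwrite('pics/s6c.png',a)
```

```text
t 4.75 [0.5625 0.1511 0.1885] F [ 0.25 -0.92  0.02] M [-0.079 -0.001  0.013] w 0.0206 q [ 0.182  0.408  1.567  0.     1.165 -0.543]
```

View pics/s6c.png

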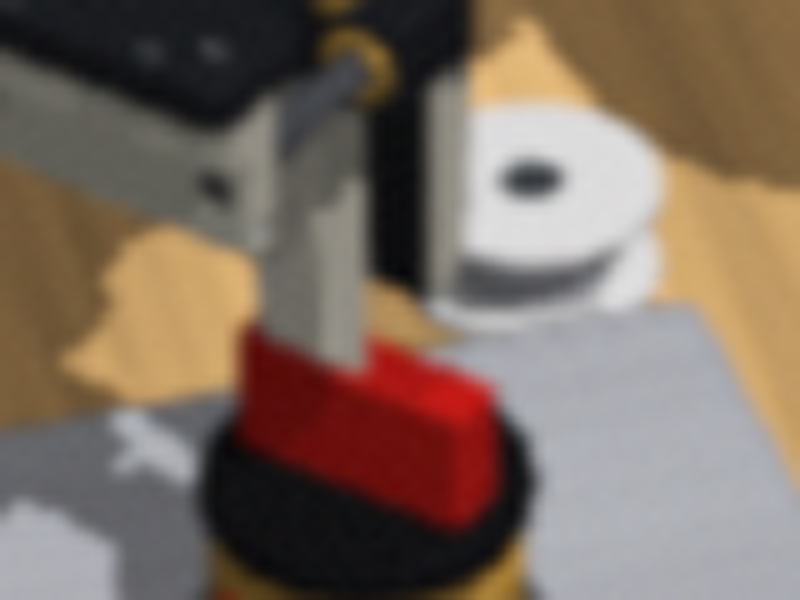

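Run:
```python
from h import *
S=capture('side');st();o=robot.get_obs();e=o['ee_pos']
w=o['tcp_rot'];R=Ro.from_quat([w[1],w[2],w[3],w[0]]).as_matrix();n=R[:,1];b=R[:,0]
a=cv2.resize(S['pixels'][215:275,260:340],None,fx=10,fy=10,interpolation=2)
for h,c in((.02,(0,255,0)),(.025,(255,255,0)),(.03,(255,0,255))):
  for s in(1,-1):
    P=[proj(S,e+n*u*s+b*v+[0,0,h]) for u,v in((.0103,-.0075),(.0103,.0075),(.0278,.0075),(.0278,-.0075))]
    q=((np.array(P)-[260,215]+.5)*10).astype(int);cv2.polylines(a,[q],True,c,1)
q=((np.array([proj(S,X) for X in box(.562,.1505,.195,np.radians(-48.5))])-[260,215]+.5)*10).astype(np.float32)
cv2.polylines(a,[cv2.convexHull(q).astype(int)],True,(255,255,255),1)
cv2.imwrite('pics/s7c.png',a)
```

```text
t 4.80 [0.5625 0.1511 0.1885] F [ 0.42  0.44 -0.42] M [-0.026 -0.038  0.016] w 0.0201 q [ 0.182  0.408  1.567  0.     1.165 -0.543]
```

View pics/s7c.png

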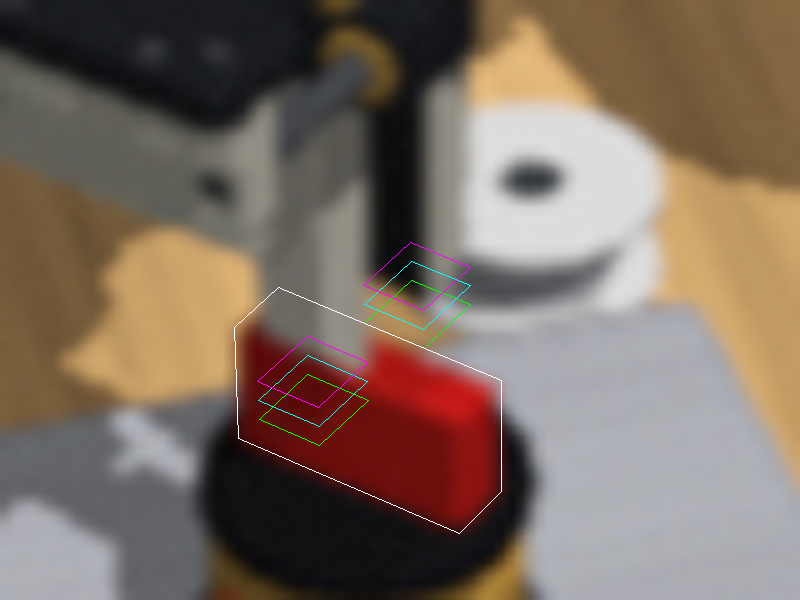

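The picture puts the fingertips about 25 mm above the reported TCP, so they would still be above the bar. I'll close a little past the bar's thickness to test that.

Call:
send_rows --steps '[{"x": 0, "y": 0, "z": 0, "twist": 0, "jaw": 0.01}, {"x": 0, "y": 0, "z": 0, "twist": 0, "jaw": 0.01}, {"x": 0, "y": 0, "z": 0, "twist": 0, "jaw": 0.01}]'

```text
time: 5.1
ee_pos: [0.5624, 0.1511, 0.1884]
tcp_rot: [0.001, 0.41, 0.912, 0.001]
contact_force: [-0.2, -0.2, -0.2]
width: 0.0102
```

Run:
```python
from h import *
S=capture('side');st()
a=cv2.resize(S['pixels'][205:265,260:340],None,fx=10,fy=10,interpolation=2)
cv2.imwrite('pics/s8c.png',a)
```

```text
t 5.15 [0.5625 0.151  0.1884] F [0.78 0.01 0.21] M [-0.069 -0.001  0.014] w 0.0102 q [ 0.182  0.408  1.567  0.     1.165 -0.543]
```

View pics/s8c.png

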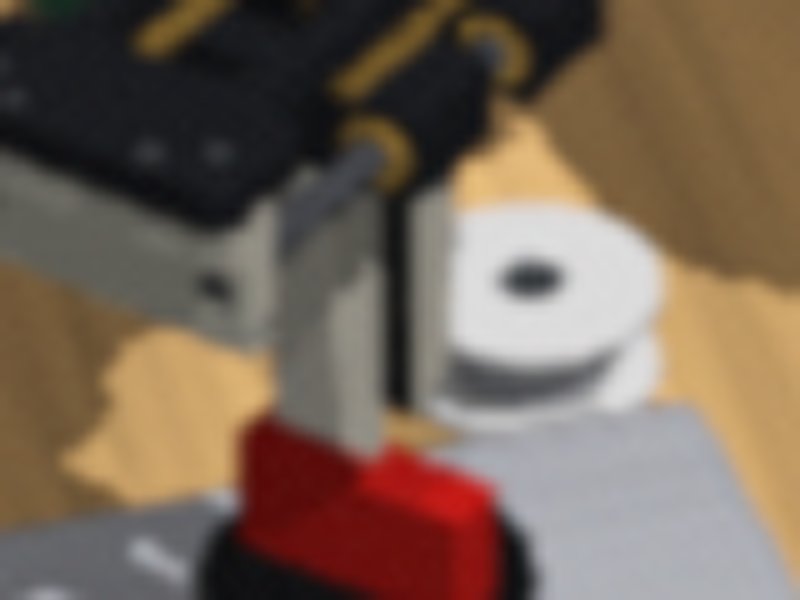

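Run:
```python
from h import *
S=capture('side');st();e=robot.get_obs()['ee_pos']
for h in(0,.02,.025,.03): print(h,(proj(S,e+[0,0,h])-[260,205]+.5)*10)
V=[(S,maskmom(max(blobs(red(S,(270,230,330,300))),key=lambda x:x[0][4])[2]))]
for z in(.18,.195,.21): print((proj(S,np.array([.562,.1505,z]))-[260,205]+.5)*10)
```

```text
t 5.20 [0.5624 0.1511 0.1884] F [0.46 0.39 0.84] M [-0.016  0.08   0.033] w 0.0103 q [ 0.182  0.408  1.567  0.     1.165 -0.543]
0 [367.52966294 536.33144857]
0.02 [366.3772376  461.64369501]
0.025 [366.08540763 442.73043065]
0.03 [365.79206504 423.71913491]
[369.32070288 565.23619465]
[368.47643849 509.85077486]
[367.61910871 453.60823964]
```

Confirmed: the jaw reached 10 mm with no contact, so the tips really are 27–30 mm above the reported TCP. I'll open and descend a further 30 mm.

Call:
send_rows --steps '[{"x": 0, "y": 0, "z": 0, "twist": 0, "jaw": 0.045}, {"x": 0, "y": 0, "z": 0, "twist": 0, "jaw": 0.045}, {"x": 0, "y": 0, "z": 0, "twist": 0, "jaw": 0.045}, {"x": 0, "y": 0, "z": 0.01, "twist": 0, "jaw": 0.045}, {"x": 0, "y": 0, "z": 0.02, "twist": 0, "jaw": 0.045}, {"x": 0, "y": 0, "z": 0.027, "twist": 0, "jaw": 0.045}, {"x": 0, "y": 0, "z": 0.027, "twist": 0, "jaw": 0.045}]'

```text
time: 5.9
ee_pos: [0.5617, 0.1509, 0.1598]
tcp_rot: [-0.0, 0.41, 0.912, -0.0]
contact_force: [0.1, -0.5, 0.1]
width: 0.0451
```

Run:
```python
from h import *
S=capture('side');st()
a=cv2.resize(S['pixels'][215:275,260:340],None,fx=10,fy=10,interpolation=2)
cv2.imwrite('pics/s9c.png',a)
```

```text
t 5.95 [0.5621 0.151  0.1607] F [-0.68 -0.31 -0.58] M [ 0.008  0.069 -0.028] w 0.0448 q [ 0.182  0.437  1.596  0.     1.109 -0.543]
```

View pics/s9c.png

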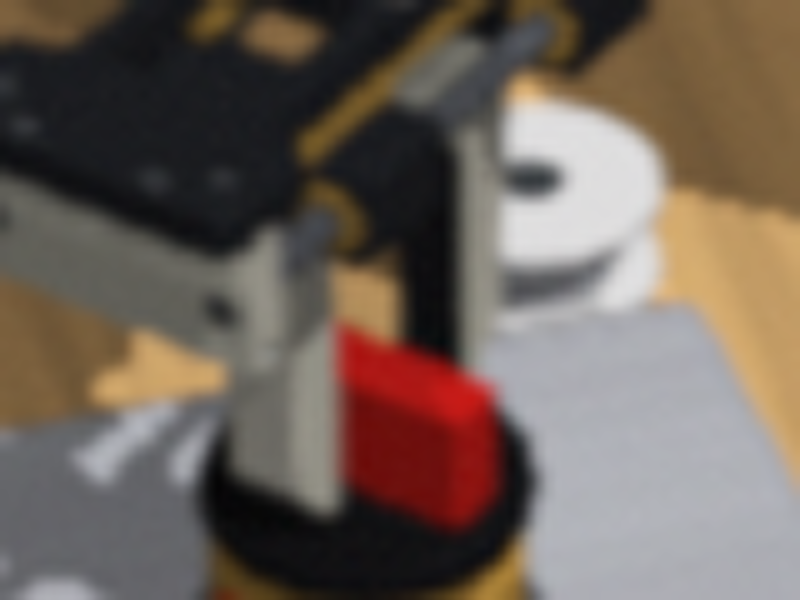

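The tips now straddle the bar with black flange visible below them, and there is no contact. Gripping.

Call:
send_rows --steps '[{"x": 0, "y": 0, "z": 0, "twist": 0, "jaw": 0}, {"x": 0, "y": 0, "z": 0, "twist": 0, "jaw": 0}, {"x": 0, "y": 0, "z": 0, "twist": 0, "jaw": 0}, {"x": 0, "y": 0, "z": 0, "twist": 0, "jaw": 0}, {"x": 0, "y": 0, "z": 0, "twist": 0, "jaw": 0}, {"x": 0, "y": 0, "z": 0, "twist": 0, "jaw": 0}]'

```text
time: 6.55
ee_pos: [0.5625, 0.1512, 0.161]
tcp_rot: [0.001, 0.41, 0.912, 0.001]
contact_force: [1.4, 1.8, 1.7]
width: 0.0156
```

Run:
```python
from h import *
st();S=capture('side');st();goto(.5,.1,.2,41.5)
a=cv2.resize(S['pixels'][215:275,260:340],None,fx=10,fy=10,interpolation=2)
cv2.imwrite('pics/s10c.png',a)
```

```text
t 6.55 [0.5625 0.1512 0.161 ] F [1.43 1.76 1.71] M [ 0.236 -0.252 -0.041] w 0.0156 q [ 0.182  0.436  1.595  0.     1.108 -0.543]
t 6.60 [0.5625 0.1512 0.161 ] F [2.63 1.3  1.3 ] M [ 0.286 -0.342 -0.045] w 0.0160 q [ 0.183  0.436  1.595  0.     1.108 -0.543]
shift [ 0.0031 -0.0807 -0.0392]  jaw yaw 41.55 tilt 0.11deg twist 0.0009
```

View pics/s10c.png

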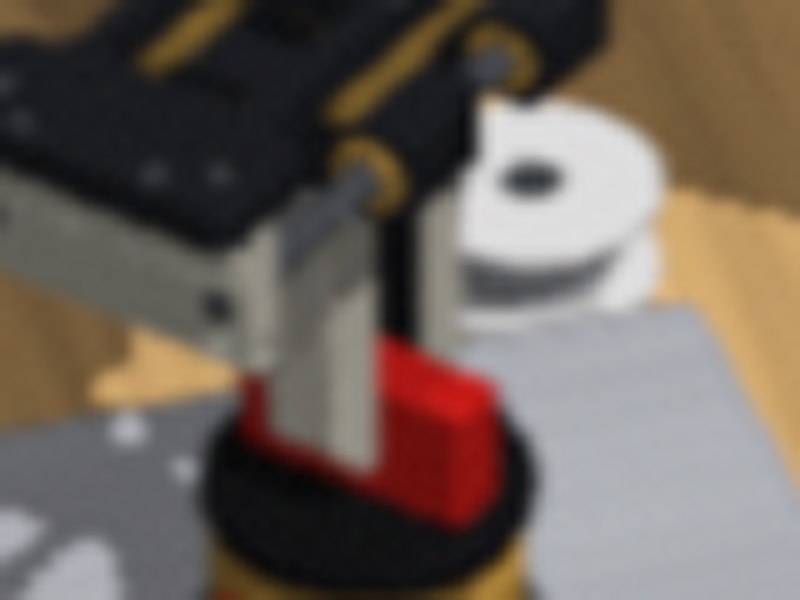

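Call:
send_rows --steps '[{"x": 0, "y": 0, "z": 0, "twist": -0.02, "jaw": 0}, {"x": 0, "y": 0, "z": 0, "twist": -0.04, "jaw": 0}]'

```text
time: 6.8
ee_pos: [0.5624, 0.1512, 0.1609]
tcp_rot: [0.001, 0.391, 0.92, 0.001]
contact_force: [0.2, 1.0, 1.0]
width: 0.0159
```

```bash
python3 -c "
from h import *
st();goto(.56,.15,.16)"
```

```text
t 6.80 [0.5624 0.1512 0.1609] F [0.21 1.03 1.03] M [ 0.159 -0.04  -0.13 ] w 0.0159 q [ 0.183  0.436  1.595  0.     1.108 -0.585]
shift [ 0.0008 -0.0026  0.0009]  jaw yaw 43.95 tilt 0.10deg
```

Call:
send_rows --steps '[{"x": 0, "y": 0, "z": 0, "twist": -0.02, "jaw": 0}, {"x": 0, "y": 0, "z": 0, "twist": -0.04, "jaw": 0}]'

```text
time: 7.0
ee_pos: [0.5623, 0.1512, 0.161]
tcp_rot: [0.001, 0.372, 0.928, 0.001]
contact_force: [-0.2, 0.5, 1.0]
width: 0.0156
```

```bash
python3 -c "
from h import *
st();goto(.56,.15,.16)"
```

```text
t 7.00 [0.5623 0.1512 0.161 ] F [-0.21  0.46  1.04] M [ 0.111  0.07  -0.089] w 0.0156 q [ 0.183  0.436  1.595  0.     1.109 -0.627]
shift [ 0.0009 -0.0025  0.001 ]  jaw yaw 46.35 tilt 0.08deg
```

```bash
cat > q.py <<'E'
from h import *
st();goto(.5623,.1512,.161)
E
echo ok
```

```text
ok
```

Call:
send_rows --steps '[{"x": 0, "y": 0, "z": 0, "twist": -0.009, "jaw": 0}, {"x": 0, "y": 0, "z": 0, "twist": -0.018, "jaw": 0}]'

```text
time: 7.2
ee_pos: [0.5623, 0.1512, 0.161]
tcp_rot: [0.001, 0.363, 0.932, 0.0]
contact_force: [-0.2, 0.8, 2.0]
width: 0.0158
```

```bash
python3 q.py
```

```text
t 7.20 [0.5623 0.1512 0.161 ] F [-0.15  0.82  1.96] M [ 0.175 -0.02  -0.112] w 0.0158 q [ 0.183  0.436  1.595  0.     1.109 -0.645]
shift [ 0.  0. -0.]  jaw yaw 47.43 tilt 0.08deg
```

Call:
send_rows --steps '[{"x": 0, "y": 0, "z": 0, "twist": -0.009, "jaw": 0}, {"x": 0, "y": 0, "z": 0, "twist": -0.018, "jaw": 0}]'

```text
time: 7.4
ee_pos: [0.5623, 0.1512, 0.161]
tcp_rot: [0.0, 0.354, 0.935, 0.0]
contact_force: [0.3, 0.2, 1.6]
width: 0.0158
```

```bash
python3 q.py
```

```text
t 7.40 [0.5623 0.1512 0.161 ] F [0.35 0.22 1.6 ] M [ 0.138  0.014 -0.029] w 0.0158 q [ 0.183  0.436  1.595  0.     1.109 -0.664]
shift [-0.      0.0001 -0.    ]  jaw yaw 48.50 tilt 0.08deg
```

Call:
send_rows --steps '[{"x": 0, "y": 0, "z": 0, "twist": -0.009, "jaw": 0}, {"x": 0, "y": 0, "z": 0, "twist": -0.018, "jaw": 0}]'

```text
time: 7.6
ee_pos: [0.5622, 0.1511, 0.161]
tcp_rot: [0.0, 0.345, 0.938, 0.0]
contact_force: [-0.2, 0.6, 1.5]
width: 0.0157
```

```bash
python3 q.py
```

```text
t 7.60 [0.5622 0.1511 0.161 ] F [-0.21  0.57  1.46] M [0.103 0.026 0.008] w 0.0157 q [ 0.183  0.436  1.595  0.     1.109 -0.683]
shift [-0.      0.0001 -0.    ]  jaw yaw 49.58 tilt 0.07deg
```

Call:
send_rows --steps '[{"x": 0, "y": 0, "z": 0, "twist": -0.009, "jaw": 0}, {"x": 0, "y": 0, "z": 0, "twist": -0.018, "jaw": 0}]'

```text
time: 7.8
ee_pos: [0.5622, 0.1511, 0.161]
tcp_rot: [0.0, 0.337, 0.942, 0.0]
contact_force: [-0.4, 0.5, 1.6]
width: 0.0157
```

Run:
```python
from h import *
st();S=capture('side');st();goto(.5623,.1512,.161)
a=cv2.resize(S['pixels'][215:275,260:340],None,fx=10,fy=10,interpolation=2)
cv2.imwrite('pics/s11c.png',a)
```

```text
t 7.80 [0.5622 0.1511 0.161 ] F [-0.41  0.48  1.65] M [ 0.089  0.085 -0.057] w 0.0157 q [ 0.183  0.436  1.595  0.     1.109 -0.702]
t 7.85 [0.5622 0.1511 0.161 ] F [0.06 1.17 1.09] M [ 0.157  0.06  -0.064] w 0.0161 q [ 0.182  0.436  1.595  0.     1.109 -0.702]
shift [-0.      0.0002 -0.    ]  jaw yaw 50.68 tilt 0.06deg
```

View pics/s11c.png

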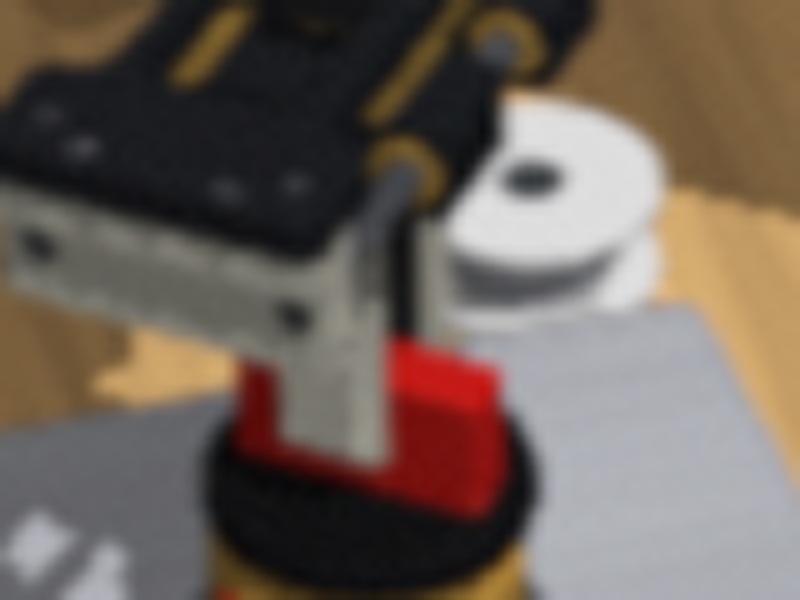

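The bar turns with the gripper: its right end moved from (460,525) to (480,515) in the crop. It has turned 9° so far with about 0.06–0.1 N m of rubbing. Continuing.

Call:
send_rows --steps '[{"x": 0, "y": 0, "z": 0, "twist": -0.009, "jaw": 0}, {"x": 0, "y": 0, "z": 0, "twist": -0.018, "jaw": 0}]'

```text
time: 8.05
ee_pos: [0.5622, 0.1511, 0.161]
tcp_rot: [0.0, 0.328, 0.945, 0.0]
contact_force: [-0.3, 0.8, 2.6]
width: 0.0161
```

```bash
python3 q.py
```

```text
t 8.05 [0.5622 0.1511 0.161 ] F [-0.35  0.83  2.63] M [ 0.121  0.038 -0.061] w 0.0161 q [ 0.183  0.436  1.595  0.     1.109 -0.721]
shift [-0.      0.0001 -0.    ]  jaw yaw 51.75 tilt 0.06deg
```

Call:
send_rows --steps '[{"x": 0, "y": 0, "z": 0, "twist": -0.01, "jaw": 0}]'

```text
time: 8.15
ee_pos: [0.5621, 0.1511, 0.161]
tcp_rot: [0.0, 0.322, 0.947, 0.0]
contact_force: [-0.0, 1.2, 2.0]
width: 0.0158
```

```bash
python3 q.py
```

```text
t 8.15 [0.5621 0.1511 0.161 ] F [-0.04  1.23  2.04] M [ 0.091  0.107 -0.065] w 0.0158 q [ 0.183  0.436  1.595  0.     1.109 -0.732]
shift [-0.0001  0.0002 -0.    ]  jaw yaw 52.37 tilt 0.06deg
```

Call:
send_rows --steps '[{"x": 0, "y": 0, "z": 0, "twist": -0.009, "jaw": 0}, {"x": 0, "y": 0, "z": 0, "twist": -0.018, "jaw": 0}]'

```text
time: 8.35
ee_pos: [0.5621, 0.1511, 0.161]
tcp_rot: [0.0, 0.314, 0.95, 0.0]
contact_force: [0.2, 2.1, 1.4]
width: 0.0157
```

```bash
python3 q.py
```

```text
t 8.35 [0.5621 0.1511 0.161 ] F [0.23 2.07 1.37] M [ 0.08   0.088 -0.048] w 0.0157 q [ 0.183  0.436  1.595  0.     1.109 -0.75 ]
shift [-0.0001  0.0002 -0.    ]  jaw yaw 53.45 tilt 0.06deg
```

Call:
send_rows --steps '[{"x": 0, "y": 0, "z": 0, "twist": -0.009, "jaw": 0}, {"x": 0, "y": 0, "z": 0, "twist": -0.018, "jaw": 0}]'

```text
time: 8.55
ee_pos: [0.5621, 0.1511, 0.161]
tcp_rot: [0.0, 0.305, 0.952, 0.0]
contact_force: [0.8, 1.3, 1.6]
width: 0.0155
```

```bash
python3 q.py
```

```text
t 8.55 [0.5621 0.1511 0.161 ] F [0.78 1.29 1.57] M [ 0.046  0.085 -0.043] w 0.0155 q [ 0.183  0.436  1.595  0.     1.109 -0.769]
shift [-0.0001  0.0002 -0.    ]  jaw yaw 54.53 tilt 0.05deg
```

Call:
send_rows --steps '[{"x": 0, "y": 0, "z": 0, "twist": -0.009, "jaw": 0}, {"x": 0, "y": 0, "z": 0, "twist": -0.018, "jaw": 0}]'

```text
time: 8.75
ee_pos: [0.5621, 0.1511, 0.161]
tcp_rot: [0.0, 0.296, 0.955, 0.0]
contact_force: [-0.5, 0.3, 2.1]
width: 0.0155
```

```bash
python3 q.py
```

```text
t 8.75 [0.5621 0.1511 0.161 ] F [-0.52  0.26  2.09] M [ 0.083  0.136 -0.059] w 0.0155 q [ 0.183  0.436  1.595  0.     1.109 -0.788]
shift [-0.0001  0.0002 -0.    ]  jaw yaw 55.61 tilt 0.05deg
```

Call:
send_rows --steps '[{"x": 0, "y": 0, "z": 0, "twist": -0.009, "jaw": 0}, {"x": 0, "y": 0, "z": 0, "twist": -0.018, "jaw": 0}]'

```text
time: 8.95
ee_pos: [0.5621, 0.1511, 0.161]
tcp_rot: [0.0, 0.287, 0.958, 0.0]
contact_force: [-1.1, 1.6, 2.8]
width: 0.0157
```

```bash
python3 q.py
```

```text
t 8.95 [0.5621 0.1511 0.161 ] F [-1.1   1.58  2.77] M [ 0.092  0.161 -0.036] w 0.0157 q [ 0.182  0.436  1.595  0.     1.109 -0.807]
shift [-0.0001  0.0002 -0.    ]  jaw yaw 56.68 tilt 0.05deg
```

Call:
send_rows --steps '[{"x": 0, "y": 0, "z": 0, "twist": -0.009, "jaw": 0}, {"x": 0, "y": 0, "z": 0, "twist": -0.018, "jaw": 0}]'

```text
time: 9.15
ee_pos: [0.5621, 0.1511, 0.161]
tcp_rot: [0.0, 0.278, 0.961, 0.0]
contact_force: [0.3, 0.7, 1.9]
width: 0.016
```

```bash
python3 q.py
```

```text
t 9.15 [0.5621 0.1511 0.161 ] F [0.35 0.7  1.86] M [ 0.085  0.076 -0.057] w 0.0160 q [ 0.183  0.436  1.595  0.     1.109 -0.826]
shift [-0.0001  0.0002 -0.    ]  jaw yaw 57.76 tilt 0.04deg
```

Call:
send_rows --steps '[{"x": 0, "y": 0, "z": 0, "twist": -0.009, "jaw": 0}, {"x": 0, "y": 0, "z": 0, "twist": -0.018, "jaw": 0}]'

```text
time: 9.35
ee_pos: [0.5621, 0.1511, 0.161]
tcp_rot: [0.0, 0.269, 0.963, 0.0]
contact_force: [-0.5, 0.6, 2.0]
width: 0.0159
```

```bash
python3 q.py
```

```text
t 9.35 [0.5621 0.1511 0.161 ] F [-0.5   0.57  1.97] M [ 0.055  0.155 -0.043] w 0.0159 q [ 0.183  0.436  1.595  0.     1.109 -0.844]
shift [-0.0001  0.0002  0.    ]  jaw yaw 58.84 tilt 0.05deg
```

Call:
send_rows --steps '[{"x": 0, "y": 0, "z": 0, "twist": -0.009, "jaw": 0}, {"x": 0, "y": 0, "z": 0, "twist": -0.018, "jaw": 0}]'

```text
time: 9.55
ee_pos: [0.5621, 0.1511, 0.161]
tcp_rot: [0.0, 0.26, 0.966, 0.0]
contact_force: [-0.3, -0.1, 1.5]
width: 0.0158
```

```bash
python3 q.py
```

```text
t 9.55 [0.5621 0.1511 0.161 ] F [-0.33 -0.12  1.45] M [ 0.08   0.213 -0.055] w 0.0158 q [ 0.183  0.436  1.595  0.     1.109 -0.863]
shift [-0.0001  0.0002 -0.    ]  jaw yaw 59.92 tilt 0.04deg
```

Call:
send_rows --steps '[{"x": 0, "y": 0, "z": 0, "twist": -0.009, "jaw": 0}, {"x": 0, "y": 0, "z": 0, "twist": -0.018, "jaw": 0}]'

```text
time: 9.75
ee_pos: [0.5621, 0.1511, 0.161]
tcp_rot: [0.0, 0.25, 0.968, 0.0]
contact_force: [-1.0, 0.8, 2.0]
width: 0.0156
```

```bash
python3 q.py
```

```text
t 9.75 [0.5621 0.1511 0.161 ] F [-0.95  0.84  2.  ] M [ 0.078  0.134 -0.086] w 0.0156 q [ 0.183  0.436  1.595  0.     1.109 -0.882]
shift [-0.0002  0.0002 -0.    ]  jaw yaw 60.99 tilt 0.04deg
```

Call:
send_rows --steps '[{"x": 0, "y": 0, "z": 0, "twist": -0.009, "jaw": 0}, {"x": 0, "y": 0, "z": 0, "twist": -0.018, "jaw": 0}]'

```text
time: 9.95
ee_pos: [0.5621, 0.1511, 0.161]
tcp_rot: [0.0, 0.241, 0.97, 0.0]
contact_force: [-0.3, 0.4, 1.4]
width: 0.0156
```

```bash
python3 q.py
```

```text
t 9.95 [0.5621 0.1511 0.161 ] F [-0.29  0.43  1.37] M [ 0.123  0.128 -0.019] w 0.0156 q [ 0.183  0.436  1.595  0.     1.109 -0.901]
shift [-0.0001  0.0002 -0.    ]  jaw yaw 62.07 tilt 0.05deg
```

Call:
send_rows --steps '[{"x": 0, "y": 0, "z": 0, "twist": -0.009, "jaw": 0}, {"x": 0, "y": 0, "z": 0, "twist": -0.018, "jaw": 0}]'

```text
time: 10.15
ee_pos: [0.562, 0.1511, 0.161]
tcp_rot: [0.0, 0.232, 0.973, 0.0]
contact_force: [-0.7, 0.8, 0.6]
width: 0.0155
```

```bash
python3 q.py
```

```text
t 10.15 [0.562  0.1511 0.161 ] F [-0.74  0.77  0.6 ] M [ 0.035  0.097 -0.039] w 0.0155 q [ 0.183  0.436  1.595  0.     1.109 -0.92 ]
shift [-0.0002  0.0002 -0.    ]  jaw yaw 63.14 tilt 0.04deg
```

Call:
send_rows --steps '[{"x": 0, "y": 0, "z": 0, "twist": -0.009, "jaw": 0}, {"x": 0, "y": 0, "z": 0, "twist": -0.018, "jaw": 0}]'

```text
time: 10.35
ee_pos: [0.562, 0.1511, 0.161]
tcp_rot: [0.0, 0.223, 0.975, 0.0]
contact_force: [-1.1, 0.3, 2.3]
width: 0.0156
```

Run:
```python
from h import *
st();S=capture('side');st();goto(.5623,.1512,.161)
a=cv2.resize(S['pixels'][215:275,260:340],None,fx=10,fy=10,interpolation=2)
q=((np.array([proj(S,X) for X in box(.5625,.1505,.193,np.radians(64.2-90))])-[260,215]+.5)*10).astype(np.float32)
cv2.polylines(a,[cv2.convexHull(q).astype(int)],True,(255,255,255),1)
cv2.imwrite('pics/s12c.png',a)
```

```text
t 10.35 [0.562  0.1511 0.161 ] F [-1.07  0.33  2.28] M [ 0.076  0.138 -0.04 ] w 0.0156 q [ 0.183  0.436  1.595  0.     1.109 -0.938]
t 10.40 [0.562 0.151 0.161] F [-0.54  0.11  1.65] M [ 0.034  0.139 -0.065] w 0.0158 q [ 0.182  0.436  1.595  0.     1.109 -0.939]
shift [-0.0002  0.0003 -0.    ]  jaw yaw 64.25 tilt 0.04deg
```

View pics/s12c.png

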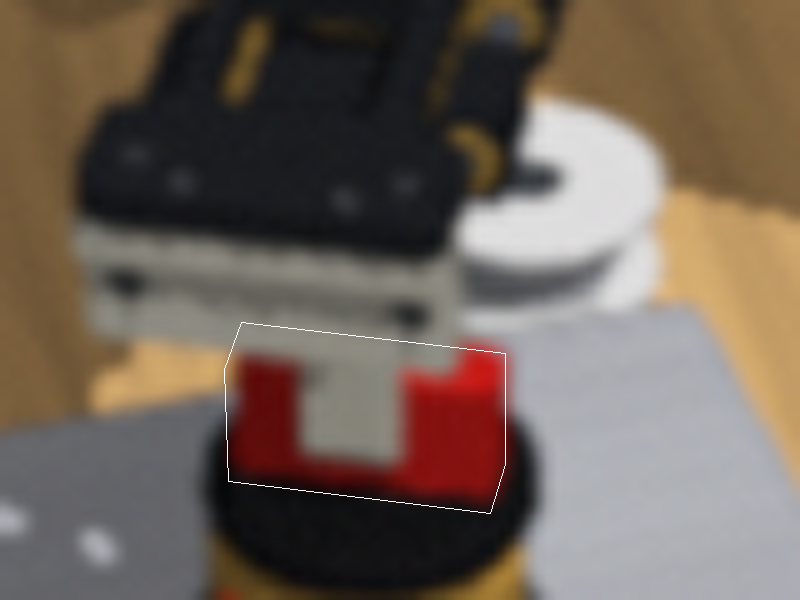

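Call:
send_rows --steps '[{"x": 0, "y": 0, "z": 0, "twist": -0.009, "jaw": 0}, {"x": 0, "y": 0, "z": 0, "twist": -0.018, "jaw": 0}]'

```text
time: 10.6
ee_pos: [0.562, 0.1511, 0.161]
tcp_rot: [0.0, 0.214, 0.977, 0.0]
contact_force: [-0.3, 0.7, 2.1]
width: 0.0159
```

```bash
python3 q.py
```

```text
t 10.60 [0.562  0.1511 0.161 ] F [-0.33  0.71  2.05] M [ 0.051  0.133 -0.082] w 0.0159 q [ 0.183  0.436  1.595  0.     1.109 -0.958]
shift [-0.0002  0.0002 -0.    ]  jaw yaw 65.33 tilt 0.04deg
```

Call:
send_rows --steps '[{"x": 0, "y": 0, "z": 0, "twist": -0.009, "jaw": 0}, {"x": 0, "y": 0, "z": 0, "twist": -0.018, "jaw": 0}]'

```text
time: 10.8
ee_pos: [0.562, 0.151, 0.161]
tcp_rot: [0.0, 0.204, 0.979, 0.0]
contact_force: [-1.1, 1.0, 2.0]
width: 0.0154
```

```bash
python3 q.py
```

```text
t 10.80 [0.562 0.151 0.161] F [-1.12  1.01  2.02] M [ 0.091  0.122 -0.077] w 0.0154 q [ 0.182  0.436  1.595  0.     1.109 -0.976]
shift [-0.0002  0.0003 -0.    ]  jaw yaw 66.40 tilt 0.04deg
```

Call:
send_rows --steps '[{"x": 0, "y": 0, "z": 0, "twist": -0.009, "jaw": 0}, {"x": 0, "y": 0, "z": 0, "twist": -0.018, "jaw": 0}]'

```text
time: 11.0
ee_pos: [0.562, 0.1511, 0.161]
tcp_rot: [0.0, 0.195, 0.981, 0.0]
contact_force: [0.4, 1.7, 1.7]
width: 0.016
```

```bash
python3 q.py
```

```text
t 11.00 [0.562  0.1511 0.161 ] F [0.35 1.72 1.71] M [ 0.174  0.13  -0.136] w 0.0160 q [ 0.183  0.436  1.595  0.     1.109 -0.995]
shift [-0.0002  0.0002 -0.    ]  jaw yaw 67.48 tilt 0.04deg
```

Call:
send_rows --steps '[{"x": 0, "y": 0, "z": 0, "twist": -0.008, "jaw": 0}]'

```text
time: 11.1
ee_pos: [0.5621, 0.1512, 0.161]
tcp_rot: [0.0, 0.191, 0.982, 0.0]
contact_force: [-0.3, 1.2, 1.2]
width: 0.0157
```

```bash
python3 q.py
```

```text
t 11.10 [0.5621 0.1512 0.161 ] F [-0.28  1.21  1.17] M [ 0.19   0.156 -0.055] w 0.0157 q [ 0.183  0.436  1.595  0.     1.109 -1.004]
shift [-0.0002  0.0001 -0.    ]  jaw yaw 67.97 tilt 0.05deg
```

Call:
send_rows --steps '[{"x": 0, "y": 0, "z": 0, "twist": -0.006, "jaw": 0}, {"x": 0, "y": 0, "z": 0, "twist": -0.012, "jaw": 0}]'

```text
time: 11.3
ee_pos: [0.5621, 0.1512, 0.161]
tcp_rot: [0.0, 0.185, 0.983, 0.0]
contact_force: [-0.2, 1.3, 2.8]
width: 0.016
```

```bash
python3 q.py
```

```text
t 11.30 [0.5621 0.1512 0.161 ] F [-0.24  1.35  2.76] M [ 0.268  0.082 -0.137] w 0.0160 q [ 0.183  0.436  1.595  0.     1.109 -1.016]
shift [-0.0002  0.0001 -0.    ]  jaw yaw 68.69 tilt 0.06deg
```

Call:
send_rows --steps '[{"x": 0, "y": 0, "z": 0, "twist": -0.006, "jaw": 0}]'

```text
time: 11.4
ee_pos: [0.5621, 0.1513, 0.161]
tcp_rot: [0.0, 0.182, 0.983, 0.0]
contact_force: [-0.5, 0.6, 1.7]
width: 0.0157
```

```bash
python3 q.py
```

```text
t 11.40 [0.5621 0.1513 0.161 ] F [-0.5   0.6   1.68] M [ 0.259  0.144 -0.167] w 0.0157 q [ 1.830e-01  4.360e-01  1.595e+00  1.000e-03  1.109e+00 -1.023e+00]
shift [-0.0003 -0.     -0.    ]  jaw yaw 69.06 tilt 0.06deg
```

Call:
send_rows --steps '[{"x": 0, "y": 0, "z": 0, "twist": -0.006, "jaw": 0}]'

```text
time: 11.5
ee_pos: [0.5621, 0.1514, 0.161]
tcp_rot: [0.0, 0.179, 0.984, 0.0]
contact_force: [-0.3, 1.7, 2.1]
width: 0.0157
```

```bash
python3 q.py
```

```text
t 11.50 [0.5621 0.1514 0.161 ] F [-0.25  1.66  2.11] M [ 0.267  0.073 -0.138] w 0.0157 q [ 1.830e-01  4.360e-01  1.595e+00  1.000e-03  1.109e+00 -1.029e+00]
shift [-0.0003 -0.0001 -0.    ]  jaw yaw 69.43 tilt 0.07deg
```

Call:
send_rows --steps '[{"x": 0, "y": 0, "z": 0, "twist": -0.008, "jaw": 0}]'

```text
time: 11.6
ee_pos: [0.5621, 0.1515, 0.161]
tcp_rot: [0.0, 0.174, 0.985, 0.001]
contact_force: [-0.3, 2.8, 0.9]
width: 0.0159
```

```bash
python3 q.py
```

```text
t 11.60 [0.5621 0.1515 0.161 ] F [-0.32  2.77  0.89] M [ 0.325  0.013 -0.182] w 0.0159 q [ 1.830e-01  4.360e-01  1.595e+00  1.000e-03  1.109e+00 -1.038e+00]
shift [-0.0003 -0.0002 -0.    ]  jaw yaw 69.92 tilt 0.08deg
```

Call:
send_rows --steps '[{"x": 0, "y": 0, "z": 0, "twist": -0.006, "jaw": 0}]'

```text
time: 11.7
ee_pos: [0.5621, 0.1515, 0.1609]
tcp_rot: [0.0, 0.171, 0.985, 0.001]
contact_force: [-0.4, 2.2, 1.7]
width: 0.0157
```

```bash
python3 q.py
```

```text
t 11.70 [0.5621 0.1515 0.1609] F [-0.41  2.19  1.68] M [ 0.377  0.04  -0.161] w 0.0157 q [ 1.830e-01  4.360e-01  1.595e+00  1.000e-03  1.109e+00 -1.045e+00]
shift [-0.0003 -0.0003 -0.0001]  jaw yaw 70.30 tilt 0.09deg
```

Call:
send_rows --steps '[{"x": 0, "y": 0, "z": 0, "twist": -0.007, "jaw": 0}]'

```text
time: 11.8
ee_pos: [0.5621, 0.1517, 0.161]
tcp_rot: [0.0, 0.167, 0.986, 0.001]
contact_force: [0.6, 1.7, 1.6]
width: 0.0157
```

```bash
python3 q.py
```

```text
t 11.80 [0.5621 0.1517 0.161 ] F [0.64 1.71 1.62] M [ 0.423  0.067 -0.149] w 0.0157 q [ 1.830e-01  4.360e-01  1.595e+00  1.000e-03  1.109e+00 -1.052e+00]
shift [-0.0003 -0.0004 -0.    ]  jaw yaw 70.73 tilt 0.10deg
```

Call:
send_rows --steps '[{"x": 0, "y": 0, "z": 0, "twist": -0.007, "jaw": 0}]'

```text
time: 11.9
ee_pos: [0.5621, 0.1517, 0.1609]
tcp_rot: [0.0, 0.164, 0.987, 0.001]
contact_force: [-0.3, 3.1, 1.5]
width: 0.0158
```

```bash
python3 q.py
```

```text
t 11.90 [0.5621 0.1517 0.1609] F [-0.3   3.08  1.51] M [ 0.444  0.04  -0.198] w 0.0158 q [ 1.830e-01  4.360e-01  1.595e+00  1.000e-03  1.109e+00 -1.060e+00]
shift [-0.0003 -0.0004 -0.0001]  jaw yaw 71.17 tilt 0.10deg
```

Call:
send_rows --steps '[{"x": 0, "y": 0, "z": 0, "twist": -0.008, "jaw": 0}]'

```text
time: 12.0
ee_pos: [0.5622, 0.1518, 0.161]
tcp_rot: [0.0, 0.159, 0.987, 0.001]
contact_force: [0.5, 2.6, 1.2]
width: 0.0155
```

```bash
python3 q.py
```

```text
t 12.00 [0.5622 0.1518 0.161 ] F [0.53 2.57 1.23] M [ 0.502 -0.004 -0.251] w 0.0155 q [ 0.183  0.436  1.595  0.002  1.109 -1.068]
shift [-0.0003 -0.0006 -0.    ]  jaw yaw 71.66 tilt 0.12deg
```

Call:
send_rows --steps '[{"x": 0, "y": 0, "z": 0, "twist": -0.008, "jaw": 0}]'

```text
time: 12.1
ee_pos: [0.5622, 0.1519, 0.161]
tcp_rot: [0.0, 0.155, 0.988, 0.001]
contact_force: [0.2, 3.2, 1.1]
width: 0.0156
```

```bash
python3 q.py
```

```text
t 12.10 [0.5622 0.1519 0.161 ] F [0.19 3.16 1.14] M [ 0.446  0.023 -0.292] w 0.0156 q [ 0.183  0.436  1.595  0.002  1.109 -1.077]
shift [-0.0003 -0.0006 -0.    ]  jaw yaw 72.15 tilt 0.13deg
```

Call:
send_rows --steps '[{"x": 0, "y": 0, "z": 0, "twist": -0.003, "jaw": 0}, {"x": 0, "y": 0, "z": 0, "twist": -0.003, "jaw": 0}, {"x": 0, "y": 0, "z": 0, "twist": -0.003, "jaw": 0}, {"x": 0, "y": 0, "z": 0, "twist": -0.003, "jaw": 0}]'

```text
time: 12.5
ee_pos: [0.5622, 0.1519, 0.161]
tcp_rot: [0.0, 0.154, 0.988, 0.001]
contact_force: [-0.1, 2.8, 1.5]
width: 0.0159
```

Run:
```python
from h import *
st();S=capture('side');st();goto(.5623,.1512,.161)
a=cv2.resize(S['pixels'][215:275,260:340],None,fx=10,fy=10,interpolation=2)
cv2.imwrite('pics/s13c.png',a)
```

```text
t 12.50 [0.5622 0.1519 0.161 ] F [-0.15  2.79  1.49] M [ 0.466  0.022 -0.287] w 0.0159 q [ 0.183  0.436  1.595  0.002  1.109 -1.08 ]
t 12.55 [0.5622 0.1519 0.161 ] F [-0.85  2.45  0.86] M [ 0.417 -0.035 -0.363] w 0.0159 q [ 0.183  0.436  1.595  0.002  1.109 -1.08 ]
shift [-0.0003 -0.0006 -0.    ]  jaw yaw 72.31 tilt 0.13deg
```

View pics/s13c.png

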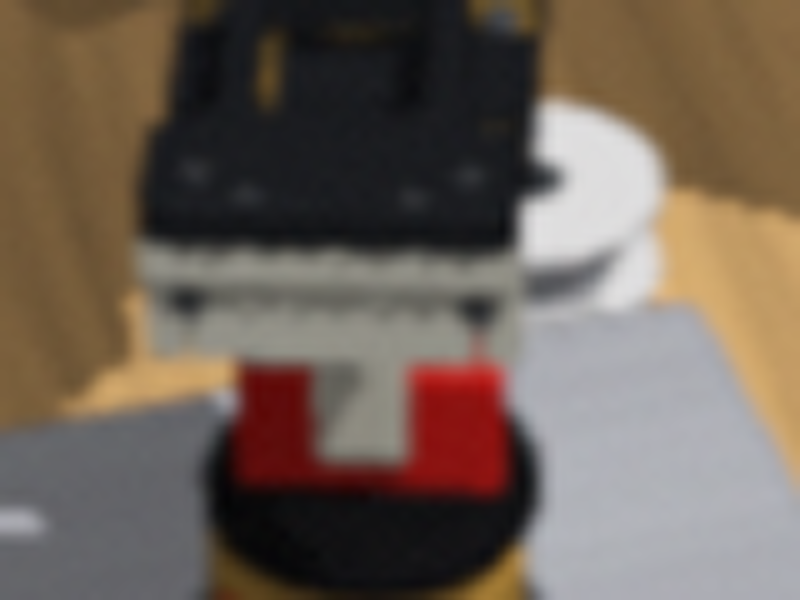

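Resistance is now steady at about −0.3 N m against about −0.06 N m of rubbing, so the cap is on the stop, 31° from the start and loaded with roughly 12 N. Holding there.

Call:
send_rows --steps '[{"x": 0, "y": 0, "z": 0, "twist": 0, "jaw": 0}, {"x": 0, "y": 0, "z": 0, "twist": 0, "jaw": 0}, {"x": 0, "y": 0, "z": 0, "twist": 0, "jaw": 0}, {"x": 0, "y": 0, "z": 0, "twist": 0, "jaw": 0}, {"x": 0, "y": 0, "z": 0, "twist": 0, "jaw": 0}, {"x": 0, "y": 0, "z": 0, "twist": 0, "jaw": 0}]'

```text
time: 13.15
ee_pos: [0.5622, 0.1519, 0.161]
tcp_rot: [0.0, 0.154, 0.988, 0.001]
contact_force: [-0.7, 1.9, 1.6]
width: 0.0157
```

```bash
python3 q.py
```

```text
t 13.15 [0.5622 0.1519 0.161 ] F [-0.69  1.92  1.61] M [ 0.5    0.028 -0.306] w 0.0157 q [ 0.183  0.436  1.595  0.002  1.109 -1.08 ]
shift [-0.0003 -0.0006 -0.    ]  jaw yaw 72.31 tilt 0.13deg
```

Call:
send_rows --steps '[{"x": 0, "y": 0, "z": 0, "twist": -0.002, "jaw": 0}, {"x": 0, "y": 0, "z": 0, "twist": -0.002, "jaw": 0}, {"x": 0, "y": 0, "z": 0, "twist": -0.002, "jaw": 0}, {"x": 0, "y": 0, "z": 0, "twist": -0.002, "jaw": 0}, {"x": 0, "y": 0, "z": 0, "twist": -0.002, "jaw": 0}, {"x": 0, "y": 0, "z": 0, "twist": -0.002, "jaw": 0}]'

```text
time: 13.75
ee_pos: [0.5622, 0.1519, 0.161]
tcp_rot: [0.0, 0.153, 0.988, 0.001]
contact_force: [-0.4, 2.1, 0.7]
width: 0.0159
```

```bash
python3 q.py
```

```text
t 13.75 [0.5622 0.1519 0.161 ] F [-0.43  2.08  0.71] M [ 0.453 -0.005 -0.37 ] w 0.0159 q [ 0.183  0.436  1.595  0.002  1.109 -1.082]
shift [-0.0003 -0.0006 -0.    ]  jaw yaw 72.43 tilt 0.13deg
```

Held for more than 1.5 s. I'll back off 2.5° to unload the stop, then press down 6.2 mm.

Call:
send_rows --steps '[{"x": 0, "y": -0.0003, "z": 0, "twist": 0.025, "jaw": 0}, {"x": 0, "y": -0.0005, "z": 0, "twist": 0.045, "jaw": 0}, {"x": 0, "y": -0.0005, "z": 0.002, "twist": 0.045, "jaw": 0}, {"x": 0, "y": -0.0005, "z": 0.004, "twist": 0.045, "jaw": 0}, {"x": 0, "y": -0.0005, "z": 0.0062, "twist": 0.045, "jaw": 0}, {"x": 0, "y": -0.0005, "z": 0.0062, "twist": 0.045, "jaw": 0}, {"x": 0, "y": -0.0005, "z": 0.0062, "twist": 0.045, "jaw": 0}]'

```text
time: 14.45
ee_pos: [0.5625, 0.1516, 0.1557]
tcp_rot: [0.001, 0.175, 0.985, 0.001]
contact_force: [-1.4, 1.9, 8.9]
width: 0.016
```

Run:
```python
from h import *
st();S=capture('side');st();goto(.5623,.1512,.161)
a=cv2.resize(S['pixels'][225:285,260:340],None,fx=10,fy=10,interpolation=2)
cv2.imwrite('pics/s14c.png',a)
```

```text
t 14.45 [0.5625 0.1516 0.1557] F [-1.45  1.94  8.93] M [ 0.609  0.399 -0.009] w 0.0160 q [ 0.182  0.442  1.601  0.002  1.096 -1.038]
t 14.50 [0.5624 0.1515 0.1557] F [-0.46  3.44  9.89] M [ 0.61   0.471 -0.   ] w 0.0161 q [ 0.182  0.442  1.601  0.002  1.096 -1.037]
shift [ 0.     -0.0003 -0.0053]  jaw yaw 69.85 tilt 0.19deg
```

View pics/s14c.png

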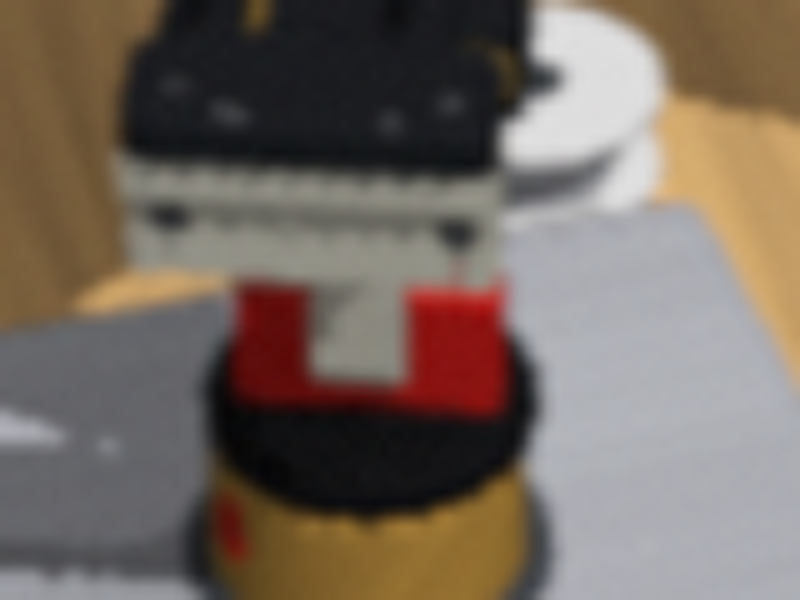

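Call:
send_rows --steps '[{"x": 0, "y": 0, "z": 0.0016, "twist": 0, "jaw": 0}, {"x": 0, "y": 0, "z": 0.0016, "twist": 0, "jaw": 0}, {"x": 0, "y": 0, "z": 0.0016, "twist": 0, "jaw": 0}]'

```text
time: 14.8
ee_pos: [0.5626, 0.1516, 0.1551]
tcp_rot: [0.001, 0.175, 0.985, 0.001]
contact_force: [-3.8, 2.6, 9.9]
width: 0.016
```

```bash
python3 q.py
```

```text
t 14.80 [0.5626 0.1516 0.1551] F [-3.78  2.63  9.95] M [0.557 0.656 0.012] w 0.0160 q [ 0.183  0.442  1.602  0.002  1.094 -1.037]
shift [ 0.0002 -0.0005 -0.0059]  jaw yaw 69.85 tilt 0.22deg
```

Call:
send_rows --steps '[{"x": 0, "y": 0, "z": 0.0012, "twist": -0.015, "jaw": 0}, {"x": 0, "y": 0, "z": 0.0012, "twist": -0.03, "jaw": 0}, {"x": 0, "y": 0, "z": 0.0012, "twist": -0.045, "jaw": 0}]'

```text
time: 15.1
ee_pos: [0.5628, 0.1515, 0.1548]
tcp_rot: [0.002, 0.152, 0.988, 0.001]
contact_force: [-3.2, 2.8, 9.2]
width: 0.0158
```

```bash
python3 q.py
```

```text
t 15.10 [0.5628 0.1515 0.1548] F [-3.21  2.79  9.17] M [ 0.338  0.626 -0.058] w 0.0158 q [ 1.820e-01  4.420e-01  1.602e+00  1.000e-03  1.093e+00 -1.083e+00]
shift [ 0.0004 -0.0004 -0.0062]  jaw yaw 72.46 tilt 0.25deg
```

Call:
send_rows --steps '[{"x": 0.0003, "y": 0, "z": 0.001, "twist": -0.015, "jaw": 0}, {"x": 0.0003, "y": 0, "z": 0.001, "twist": -0.03, "jaw": 0}, {"x": 0.0003, "y": 0, "z": 0.001, "twist": -0.045, "jaw": 0}]'

```text
time: 15.4
ee_pos: [0.5629, 0.1514, 0.1548]
tcp_rot: [0.002, 0.13, 0.992, 0.001]
contact_force: [-2.4, 1.3, 10.6]
width: 0.0156
```

```bash
python3 q.py
```

```text
t 15.40 [0.5629 0.1514 0.1548] F [-2.39  1.29 10.61] M [ 0.191  0.508 -0.119] w 0.0156 q [ 1.830e-01  4.420e-01  1.603e+00  1.000e-03  1.091e+00 -1.128e+00]
shift [ 0.0005 -0.0003 -0.0062]  jaw yaw 75.07 tilt 0.31deg
```

Call:
send_rows --steps '[{"x": 0.0003, "y": 0, "z": 0.001, "twist": -0.04, "jaw": 0}, {"x": 0.0003, "y": 0, "z": 0.001, "twist": -0.08, "jaw": 0}, {"x": 0.0003, "y": 0, "z": 0.001, "twist": -0.12, "jaw": 0}, {"x": 0.0003, "y": 0, "z": 0.001, "twist": -0.16, "jaw": 0}, {"x": 0.0003, "y": 0, "z": 0.001, "twist": -0.2, "jaw": 0}]'

```text
time: 15.9
ee_pos: [0.5632, 0.1512, 0.155]
tcp_rot: [0.004, 0.029, 1.0, 0.001]
contact_force: [-1.9, 1.1, 9.6]
width: 0.0157
```

```bash
python3 q.py
```

```text
t 15.90 [0.5632 0.1512 0.155 ] F [-1.87  1.08  9.63] M [ 0.116  0.262 -0.075] w 0.0157 q [ 0.183  0.441  1.603 -0.     1.09  -1.329]
shift [ 0.0009 -0.     -0.006 ]  jaw yaw 86.62 tilt 0.41deg
```

Call:
send_rows --steps '[{"x": 0.0004, "y": 0, "z": 0.001, "twist": -0.04, "jaw": 0}, {"x": 0.0004, "y": 0, "z": 0.001, "twist": -0.08, "jaw": 0}, {"x": 0.0004, "y": 0, "z": 0.001, "twist": -0.12, "jaw": 0}, {"x": 0.0004, "y": 0, "z": 0.001, "twist": -0.16, "jaw": 0}, {"x": 0.0004, "y": 0, "z": 0.001, "twist": -0.19, "jaw": 0}]'

```text
time: 16.4
ee_pos: [0.5635, 0.1509, 0.1551]
tcp_rot: [0.004, -0.066, 0.998, 0.0]
contact_force: [-0.8, 1.3, 9.0]
width: 0.0157
```

Run:
```python
from h import *
st();S=capture('side');st();goto(.5623,.1512,.161)
a=cv2.resize(S['pixels'][225:285,260:340],None,fx=10,fy=10,interpolation=2)
cv2.imwrite('pics/s15c.png',a)
T=capture('top')
cv2.imwrite('pics/t15c.png',cv2.resize(T['pixels'][170:245,220:320],None,fx=8,fy=8,interpolation=2))
```

```text
t 16.40 [0.5635 0.1509 0.1551] F [-0.84  1.28  9.03] M [ 0.202  0.209 -0.037] w 0.0157 q [ 1.820e-01  4.410e-01  1.604e+00 -1.000e-03  1.088e+00 -1.520e+00]
t 16.45 [0.5635 0.1509 0.1551] F [-1.01 -0.2  10.36] M [0.141 0.228 0.003] w 0.0153 q [ 1.820e-01  4.410e-01  1.604e+00 -1.000e-03  1.088e+00 -1.522e+00]
shift [ 0.0011  0.0004 -0.0059]  jaw yaw 97.69 tilt 0.52deg
```

View pics/s15c.png

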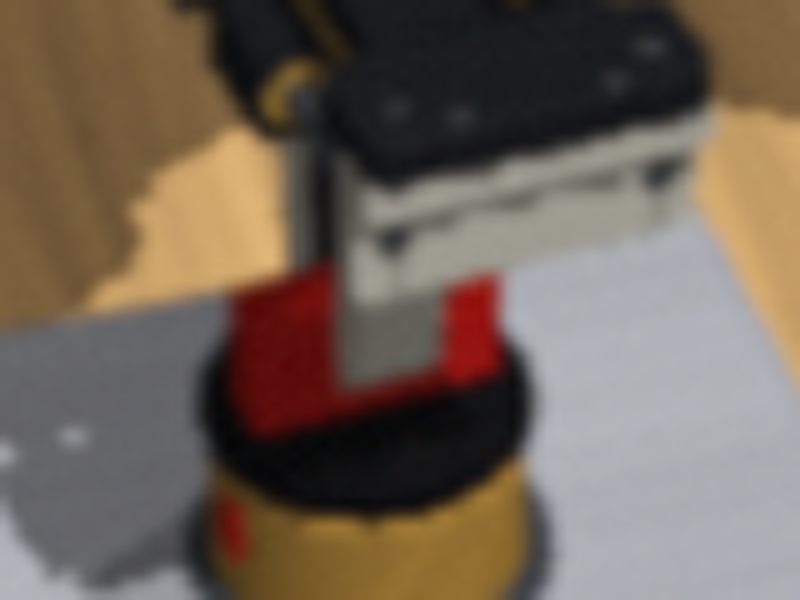

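View pics/t15c.png

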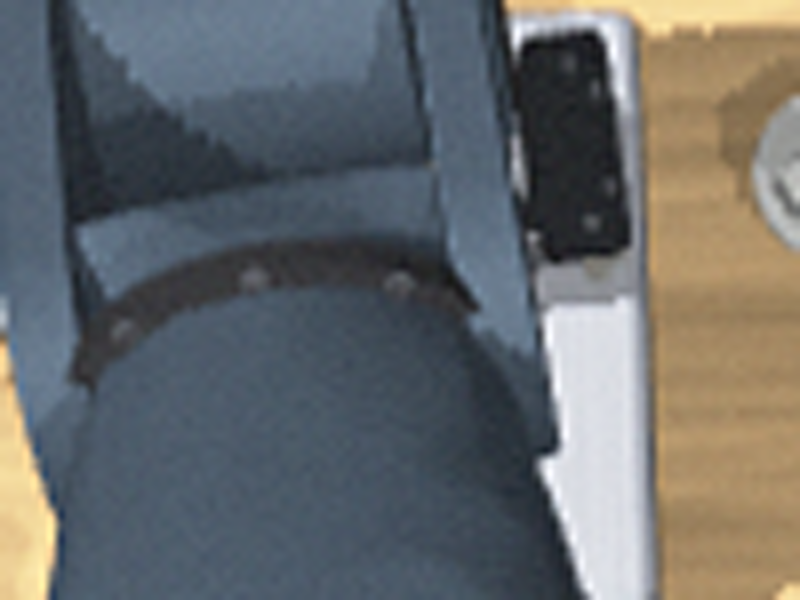

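The near mark sits about 61° left of the view direction, so the slot axis is about 15° in world and the jaw should end near 105°. I'll approach it in small steps and feel for the end stop.

Call:
send_rows --steps '[{"x": 0.0003, "y": 0, "z": 0.001, "twist": -0.025, "jaw": 0}, {"x": 0.0003, "y": 0, "z": 0.001, "twist": -0.05, "jaw": 0}, {"x": 0.0003, "y": 0, "z": 0.001, "twist": -0.07, "jaw": 0}]'

```text
time: 16.8
ee_pos: [0.5638, 0.1507, 0.1552]
tcp_rot: [0.005, -0.101, 0.995, -0.0]
contact_force: [-1.1, 1.2, 10.5]
width: 0.0158
```

```bash
python3 q.py
```

```text
t 16.80 [0.5638 0.1507 0.1552] F [-1.11  1.23 10.5 ] M [ 0.309  0.379 -0.087] w 0.0158 q [ 0.182  0.44   1.605 -0.002  1.086 -1.591]
shift [ 0.0013  0.0008 -0.0058]  jaw yaw 101.63 tilt 0.61deg
```

Call:
send_rows --steps '[{"x": 0, "y": 0, "z": 0.001, "twist": -0.012, "jaw": 0}, {"x": 0, "y": 0, "z": 0.001, "twist": -0.024, "jaw": 0}]'

```text
time: 17.0
ee_pos: [0.5639, 0.1507, 0.1551]
tcp_rot: [0.006, -0.113, 0.994, -0.0]
contact_force: [-2.7, 2.4, 9.7]
width: 0.0154
```

```bash
python3 q.py
```

```text
t 17.00 [0.5639 0.1507 0.1551] F [-2.66  2.43  9.71] M [ 0.489  0.641 -0.057] w 0.0154 q [ 0.182  0.44   1.605 -0.002  1.085 -1.615]
shift [ 0.0014  0.0009 -0.0059]  jaw yaw 103.03 tilt 0.65deg
```

Call:
send_rows --steps '[{"x": 0.0008, "y": 0, "z": 0.001, "twist": -0.01, "jaw": 0}, {"x": 0.0008, "y": 0, "z": 0.001, "twist": -0.02, "jaw": 0}]'

```text
time: 17.2
ee_pos: [0.5637, 0.1506, 0.1552]
tcp_rot: [0.007, -0.124, 0.992, -0.001]
contact_force: [-1.5, 4.0, 9.9]
width: 0.0159
```

```bash
python3 q.py
```

```text
t 17.20 [0.5637 0.1506 0.1552] F [-1.53  3.97  9.86] M [ 0.628  0.322 -0.061] w 0.0159 q [ 0.182  0.439  1.607 -0.002  1.083 -1.635]
shift [ 0.0011  0.0009 -0.0058]  jaw yaw 104.19 tilt 0.75deg
```

Call:
send_rows --steps '[{"x": 0.0006, "y": 0, "z": 0.001, "twist": -0.009, "jaw": 0}, {"x": 0.0006, "y": 0, "z": 0.001, "twist": -0.018, "jaw": 0}]'

```text
time: 17.4
ee_pos: [0.5636, 0.1505, 0.1552]
tcp_rot: [0.007, -0.133, 0.991, -0.001]
contact_force: [-2.2, 2.7, 9.6]
width: 0.0156
```

```bash
python3 q.py
```

```text
t 17.40 [0.5636 0.1505 0.1552] F [-2.17  2.72  9.57] M [ 0.653  0.411 -0.042] w 0.0156 q [ 0.182  0.437  1.609 -0.002  1.08  -1.654]
shift [ 0.001   0.001  -0.0058]  jaw yaw 105.24 tilt 0.85deg
```

Call:
send_rows --steps '[{"x": 0, "y": 0.0004, "z": 0.0008, "twist": -0.01, "jaw": 0}, {"x": 0, "y": 0.0004, "z": 0.0008, "twist": -0.02, "jaw": 0}]'

```text
time: 17.6
ee_pos: [0.5638, 0.1507, 0.1554]
tcp_rot: [0.008, -0.143, 0.99, -0.001]
contact_force: [-1.5, 1.4, 9.1]
width: 0.016
```

```bash
python3 q.py
```

```text
t 17.60 [0.5638 0.1507 0.1554] F [-1.46  1.45  9.07] M [ 0.292  0.564 -0.091] w 0.0160 q [ 0.183  0.437  1.609 -0.003  1.08  -1.673]
shift [ 0.0012  0.0009 -0.0056]  jaw yaw 106.41 tilt 0.91deg
```

Call:
send_rows --steps '[{"x": 0, "y": 0.0004, "z": 0.0008, "twist": -0.01, "jaw": 0}, {"x": 0, "y": 0.0004, "z": 0.0008, "twist": -0.018, "jaw": 0}]'

```text
time: 17.8
ee_pos: [0.5638, 0.1508, 0.1554]
tcp_rot: [0.008, -0.152, 0.988, -0.001]
contact_force: [-2.4, 1.4, 8.8]
width: 0.0155
```

Run:
```python
from h import *
st();S=capture('side');st();goto(.5623,.1512,.161)
a=cv2.resize(S['pixels'][225:285,260:340],None,fx=10,fy=10,interpolation=2)
cv2.imwrite('pics/s16c.png',a)
```

```text
t 17.80 [0.5638 0.1508 0.1554] F [-2.39  1.41  8.81] M [ 0.207  0.592 -0.031] w 0.0155 q [ 0.183  0.437  1.609 -0.004  1.079 -1.691]
t 17.85 [0.5639 0.1508 0.1554] F [-2.05  0.83  8.77] M [ 0.261  0.6   -0.07 ] w 0.0160 q [ 0.183  0.437  1.609 -0.004  1.079 -1.691]
shift [ 0.0013  0.0008 -0.0056]  jaw yaw 107.48 tilt 0.94deg
```

View pics/s16c.png

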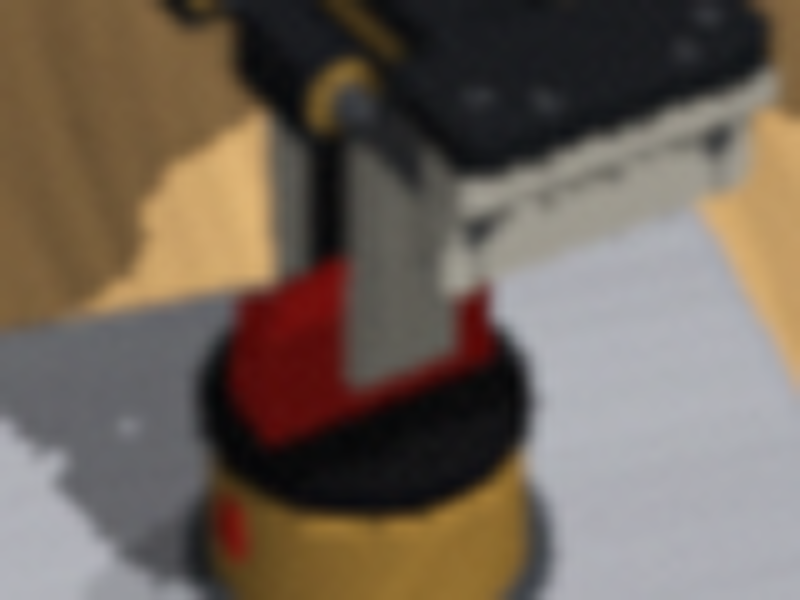

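Call:
send_rows --steps '[{"x": 0.0003, "y": 0.0002, "z": 0.0009, "twist": -0.01, "jaw": 0}, {"x": 0.0003, "y": 0.0002, "z": 0.0009, "twist": -0.018, "jaw": 0}]'

```text
time: 18.05
ee_pos: [0.5638, 0.1508, 0.1554]
tcp_rot: [0.009, -0.161, 0.987, -0.001]
contact_force: [-3.0, 2.8, 8.8]
width: 0.0157
```

```bash
python3 q.py
```

```text
t 18.05 [0.5638 0.1508 0.1554] F [-3.05  2.81  8.81] M [ 0.524  0.548 -0.102] w 0.0157 q [ 0.183  0.436  1.61  -0.004  1.078 -1.709]
shift [ 0.0012  0.0008 -0.0056]  jaw yaw 108.52 tilt 1.00deg
```

Call:
send_rows --steps '[{"x": 0.0003, "y": 0.0002, "z": 0.0009, "twist": -0.008, "jaw": 0}, {"x": 0.0003, "y": 0.0002, "z": 0.0009, "twist": -0.015, "jaw": 0}]'

```text
time: 18.25
ee_pos: [0.5637, 0.151, 0.1555]
tcp_rot: [0.009, -0.168, 0.986, -0.002]
contact_force: [-2.0, 2.5, 9.8]
width: 0.0158
```

```bash
python3 q.py
```

```text
t 18.25 [0.5637 0.151  0.1555] F [-1.98  2.51  9.8 ] M [ 0.669  0.533 -0.123] w 0.0158 q [ 0.184  0.436  1.611 -0.004  1.077 -1.724]
shift [ 0.0011  0.0006 -0.0056]  jaw yaw 109.38 tilt 1.05deg
```

Call:
send_rows --steps '[{"x": 0, "y": 0, "z": 0.0009, "twist": -0.008, "jaw": 0}]'

```text
time: 18.35
ee_pos: [0.5638, 0.1511, 0.1554]
tcp_rot: [0.009, -0.172, 0.985, -0.002]
contact_force: [-3.1, 3.3, 9.2]
width: 0.0159
```

```bash
python3 q.py
```

```text
t 18.35 [0.5638 0.1511 0.1554] F [-3.12  3.29  9.25] M [ 0.787  0.75  -0.122] w 0.0159 q [ 0.184  0.436  1.611 -0.004  1.076 -1.732]
shift [ 0.0013  0.0005 -0.0056]  jaw yaw 109.84 tilt 1.08deg
```

Call:
send_rows --steps '[{"x": 0, "y": 0, "z": 0.0009, "twist": -0.008, "jaw": 0}]'

```text
time: 18.45
ee_pos: [0.5638, 0.1513, 0.1553]
tcp_rot: [0.009, -0.176, 0.984, -0.001]
contact_force: [-5.1, 3.7, 10.4]
width: 0.0156
```

```bash
python3 q.py
```

```text
t 18.45 [0.5638 0.1513 0.1553] F [-5.11  3.69 10.45] M [ 0.785  0.863 -0.152] w 0.0156 q [ 0.184  0.436  1.611 -0.003  1.076 -1.74 ]
shift [ 0.0013  0.0004 -0.0057]  jaw yaw 110.30 tilt 1.10deg
```

It gives the same signature as a stop: side moment rising and the hand creeping, from about 108.5°. I'll back off 1.3° and raise the cap gently.

Call:
send_rows --steps '[{"x": 0.0006, "y": -0.0003, "z": 0, "twist": 0.022, "jaw": 0}, {"x": 0.0006, "y": -0.0003, "z": -0.002, "twist": 0.022, "jaw": 0}, {"x": 0.0006, "y": -0.0003, "z": -0.004, "twist": 0.022, "jaw": 0}, {"x": 0.0006, "y": -0.0003, "z": -0.006, "twist": 0.022, "jaw": 0}, {"x": 0.0006, "y": -0.0003, "z": -0.006, "twist": 0.022, "jaw": 0}]'

```text
time: 18.95
ee_pos: [0.5635, 0.1509, 0.1618]
tcp_rot: [0.01, -0.165, 0.986, -0.001]
contact_force: [-0.3, 4.8, 5.9]
width: 0.016
```

```bash
python3 q.py
```

```text
t 18.95 [0.5635 0.1509 0.1618] F [-0.31  4.8   5.94] M [ 0.987  0.217 -0.136] w 0.0160 q [ 0.183  0.427  1.607 -0.003  1.087 -1.718]
shift [0.001  0.0006 0.0008]  jaw yaw 109.04 tilt 1.15deg
```

Call:
send_rows --steps '[{"x": 0.0004, "y": 0, "z": -0.002, "twist": 0, "jaw": 0}, {"x": 0.0004, "y": 0, "z": -0.004, "twist": 0, "jaw": 0}, {"x": 0.0004, "y": 0, "z": -0.006, "twist": 0, "jaw": 0}, {"x": 0.0004, "y": 0, "z": -0.006, "twist": 0, "jaw": 0}]'

```text
time: 19.35
ee_pos: [0.5627, 0.1504, 0.1676]
tcp_rot: [0.009, -0.165, 0.986, -0.002]
contact_force: [-0.2, 1.6, -1.9]
width: 0.0155
```

Run:
```python
from h import *
st();S=capture('side');st();goto(.5623,.1512,.161)
a=cv2.resize(S['pixels'][225:285,260:340],None,fx=10,fy=10,interpolation=2)
cv2.imwrite('pics/s17c.png',a)
```

```text
t 19.35 [0.5627 0.1504 0.1676] F [-0.19  1.56 -1.92] M [ 0.315  0.048 -0.048] w 0.0155 q [ 0.183  0.42   1.603 -0.004  1.1   -1.718]
t 19.40 [0.5628 0.1504 0.1676] F [ 0.39  0.97 -2.97] M [0.154 0.065 0.003] w 0.0156 q [ 0.183  0.42   1.603 -0.004  1.1   -1.718]
shift [0.0003 0.0009 0.0066]  jaw yaw 109.04 tilt 1.11deg
```

View pics/s17c.png

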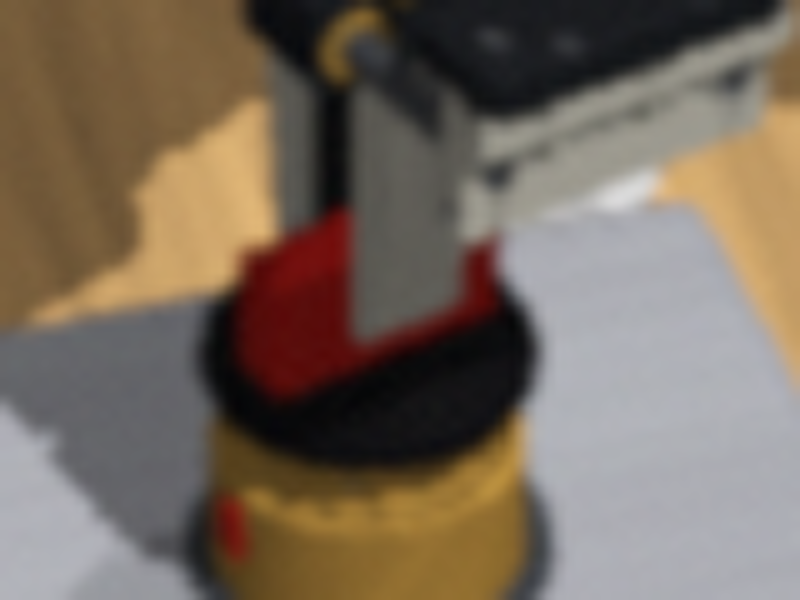

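The cap is coming free: the load is about its own weight, −2.4 N, and the flange shows well above the neck. Lifting clear.

Call:
send_rows --steps '[{"x": 0, "y": 0.0003, "z": -0.006, "twist": 0, "jaw": 0}, {"x": 0, "y": 0.0003, "z": -0.014, "twist": 0, "jaw": 0}, {"x": 0, "y": 0.0003, "z": -0.022, "twist": 0, "jaw": 0}, {"x": 0, "y": 0.0003, "z": -0.035, "twist": 0, "jaw": 0}, {"x": 0, "y": 0, "z": -0.06, "twist": 0, "jaw": 0}, {"x": 0, "y": 0, "z": -0.08, "twist": 0, "jaw": 0}, {"x": 0, "y": 0, "z": -0.08, "twist": 0, "jaw": 0}]'

```text
time: 20.1
ee_pos: [0.5624, 0.1506, 0.2511]
tcp_rot: [0.012, -0.165, 0.986, -0.002]
contact_force: [-0.1, -0.6, -3.0]
width: 0.0157
```

Run:
```python
from h import *
st();S=capture('side');st();save(S,'s18')
```

```text
t 20.10 [0.5624 0.1506 0.2511] F [-0.15 -0.62 -2.98] M [ 0.065 -0.029  0.053] w 0.0157 q [ 0.184  0.341  1.506 -0.004  1.27  -1.719]
t 20.15 [0.5617 0.1505 0.249 ] F [-0.44  0.57 -2.76] M [ 0.041  0.017 -0.009] w 0.0154 q [ 0.184  0.343  1.509 -0.004  1.268 -1.719]
```

View pics/s18.png

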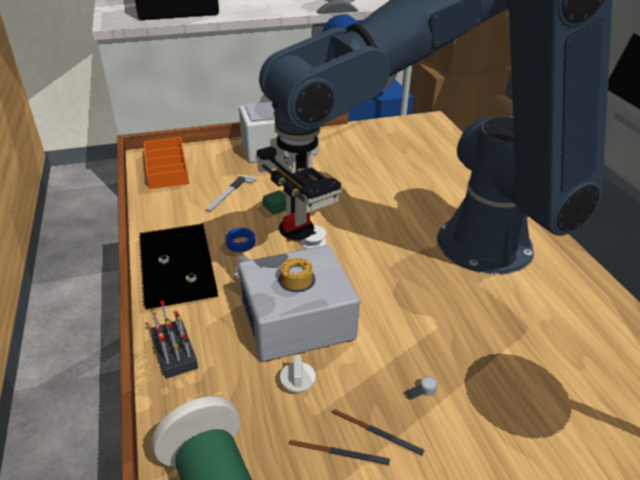

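```bash
python3 -c "
from h import *
goto(.6375,-.175,.249,80);goto(.6375,-.175,.1,80)"
```

```text
shift [ 0.0346 -0.3324  0.0015]  jaw yaw 109.04 tilt 1.26deg twist 0.5069
shift [ 0.0377 -0.3314  0.1504]  jaw yaw 109.04 tilt 1.26deg twist 0.5069
```

Call:
send_rows --steps '[{"x": 0.004, "y": -0.03, "z": 0, "twist": 0.05, "jaw": 0}, {"x": 0.008, "y": -0.07, "z": 0, "twist": 0.1, "jaw": 0}, {"x": 0.012, "y": -0.11, "z": 0, "twist": 0.16, "jaw": 0}, {"x": 0.016, "y": -0.15, "z": 0, "twist": 0.23, "jaw": 0}, {"x": 0.02, "y": -0.19, "z": 0, "twist": 0.3, "jaw": 0}, {"x": 0.024, "y": -0.23, "z": 0, "twist": 0.37, "jaw": 0}, {"x": 0.028, "y": -0.27, "z": 0, "twist": 0.43, "jaw": 0}, {"x": 0.032, "y": -0.3, "z": 0, "twist": 0.48, "jaw": 0}, {"x": 0.035, "y": -0.322, "z": 0.01, "twist": 0.507, "jaw": 0}, {"x": 0.036, "y": -0.332, "z": 0.04, "twist": 0.507, "jaw": 0}, {"x": 0.037, "y": -0.332, "z": 0.08, "twist": 0.507, "jaw": 0}, {"x": 0.038, "y": -0.331, "z": 0.12, "twist": 0.507, "jaw": 0}, {"x": 0.038, "y": -0.331, "z": 0.15, "twist": 0.507, "jaw": 0}, {"x": 0.038, "y": -0.331, "z": 0.15, "twist": 0.507, "jaw": 0}, {"x": 0.038, "y": -0.331, "z": 0.15, "twist": 0.507, "jaw": 0}]'

```text
time: 21.65
ee_pos: [0.6369, -0.1747, 0.1005]
tcp_rot: [0.01, 0.087, 0.996, 0.001]
contact_force: [0.1, 0.4, -2.5]
width: 0.0155
```

Run:
```python
from h import *
st();S=capture('side');T=capture('top');st();goto(.6375,-.175,.1,80)
cv2.imwrite('pics/s19c.png',cv2.resize(S['pixels'][180:270,190:310],None,fx=6.6,fy=6.6,interpolation=2))
cv2.imwrite('pics/t19c.png',cv2.resize(T['pixels'][140:260,300:460],None,fx=5,fy=5,interpolation=2))
```

```text
t 21.65 [ 0.6369 -0.1747  0.1005] F [ 0.13  0.4  -2.51] M [-0.015 -0.063  0.035] w 0.0155 q [-0.342  0.629  1.437  0.009  1.056 -1.742]
t 21.75 [ 0.638  -0.1751  0.1023] F [-0.15  0.32 -1.7 ] M [-0.004  0.022 -0.003] w 0.0159 q [-0.342  0.627  1.436  0.009  1.055 -1.742]
shift [ 0.0006 -0.      0.0023]  jaw yaw 80.00 tilt 1.40deg twist 0.0001
```

View pics/s19c.png

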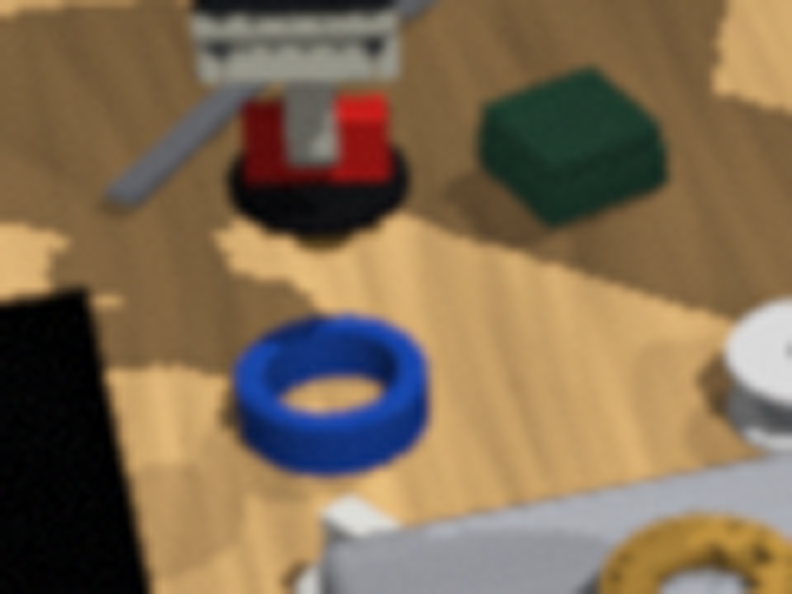

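View pics/t19c.png

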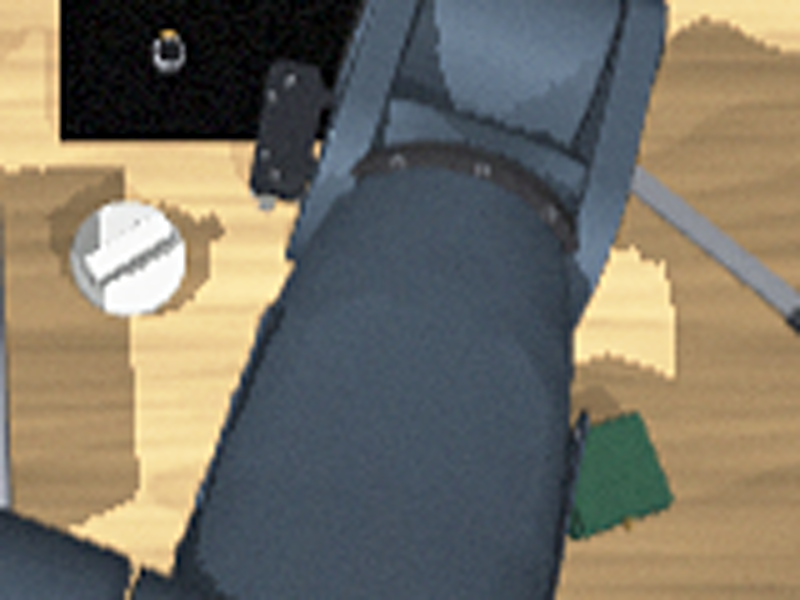

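Run:
```python
from h import *
np.set_printoptions(precision=4,suppress=True)
S=capture('side');st()
o=robot.get_obs();w=o['tcp_rot'];R=Ro.from_quat([w[1],w[2],w[3],w[0]]).as_matrix();e=o['ee_pos'];n=R[:,1];b=R[:,0];n=n*np.sign(n[1])
f=6.6
uv=lambda c:(c[0]/f+190-.5,c[1]/f+180-.5)
def show(c): # overlay model
    pass
A=atz(S,uv((245,187)),e[2]+.0195);B=atz(S,uv((392,183)),e[2]+.0195)
print('bar near foot',A,B,np.linalg.norm(A-B),'center',(A+B)/2-n*.008,'tcp',e)
print('flange col centre at z', atz(S,uv((319,170)),e[2]+.019))
a=cv2.resize(S['pixels'][180:270,190:310],None,fx=f,fy=f,interpolation=2)
def draw(pts,c):
    q=((np.array([proj(S,X) for X in pts])-[190,180]+.5)*f).astype(np.float32);cv2.polylines(a,[cv2.convexHull(q).astype(int)],True,c,1)
draw(cyl(.638,-.1745,0,.026,.039),(255,255,255));draw(cyl(.638,-.1745,.0259,.026,.027),(255,255,255))
u=np.array([0,0,1.])
for s,c in((0,(0,255,0)),(.003,(255,255,0))):
    cx,cy=e[:2]-b[:2]*s
    draw(cyl(cx,cy,e[2]+.011,e[2]+.019,.036),c);draw(box(cx,cy,e[2]+.034,np.arctan2(b[1],b[0])),c)
cv2.imwrite('pics/s20c.png',a);print('b',b)
```

```text
t 21.80 [ 0.638  -0.1751  0.1025] F [-0.39 -0.45 -1.73] M [ 0.038 -0.002 -0.039] w 0.0160 q [-0.342  0.627  1.436  0.009  1.055 -1.742]
bar near foot [ 0.6653 -0.169   0.122 ] [ 0.6101 -0.1572  0.122 ] 0.05638686775159785 center [ 0.6363 -0.1709  0.1219] tcp [ 0.638  -0.1751  0.1025]
flange col centre at z [ 0.6357 -0.174   0.1215]
b [-0.9845  0.1737 -0.0245]
```

View pics/s20c.png

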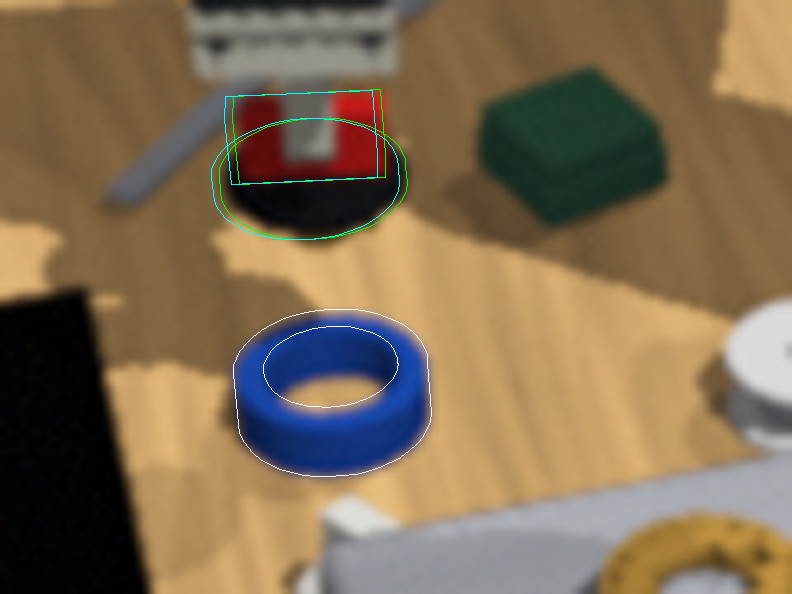

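```bash
python3 -c "
from h import *
goto(.6403,-.1750,.045,80);goto(.6403,-.1750,.017,80)"
```

```text
shift [-0.0008  0.0002  0.0575]  jaw yaw 80.00 tilt 1.42deg twist -0.0000
shift [-0.0001  0.0001  0.0855]  jaw yaw 80.00 tilt 1.42deg twist -0.0000
```

Call:
send_rows --steps '[{"x": -0.002, "y": 0, "z": 0.02, "twist": 0, "jaw": 0}, {"x": -0.0012, "y": 0, "z": 0.04, "twist": 0, "jaw": 0}, {"x": -0.001, "y": 0, "z": 0.052, "twist": 0, "jaw": 0}, {"x": -0.001, "y": 0, "z": 0.057, "twist": 0, "jaw": 0}, {"x": -0.001, "y": 0, "z": 0.057, "twist": 0, "jaw": 0}]'

```text
time: 22.3
ee_pos: [0.6406, -0.1753, 0.0457]
tcp_rot: [0.012, 0.087, 0.996, 0.001]
contact_force: [-1.3, -0.0, -2.4]
width: 0.0156
```

Run:
```python
from h import *
st();S=capture('side');st();goto(.6403,-.175,.017,80)
cv2.imwrite('pics/s21c.png',cv2.resize(S['pixels'][200:260,200:280],None,fx=10,fy=10,interpolation=2))
```

```text
t 22.30 [ 0.6406 -0.1753  0.0457] F [-1.35 -0.02 -2.39] M [0.001 0.068 0.005] w 0.0156 q [-0.341  0.7    1.461  0.01   0.957 -1.743]
t 22.35 [ 0.6408 -0.1754  0.0462] F [ 0.39 -0.46 -2.02] M [ 0.014  0.041 -0.041] w 0.0158 q [-0.341  0.7    1.461  0.01   0.957 -1.743]
shift [0.0013 0.0002 0.0292]  jaw yaw 80.00 tilt 1.47deg twist 0.0000
```

View pics/s21c.png

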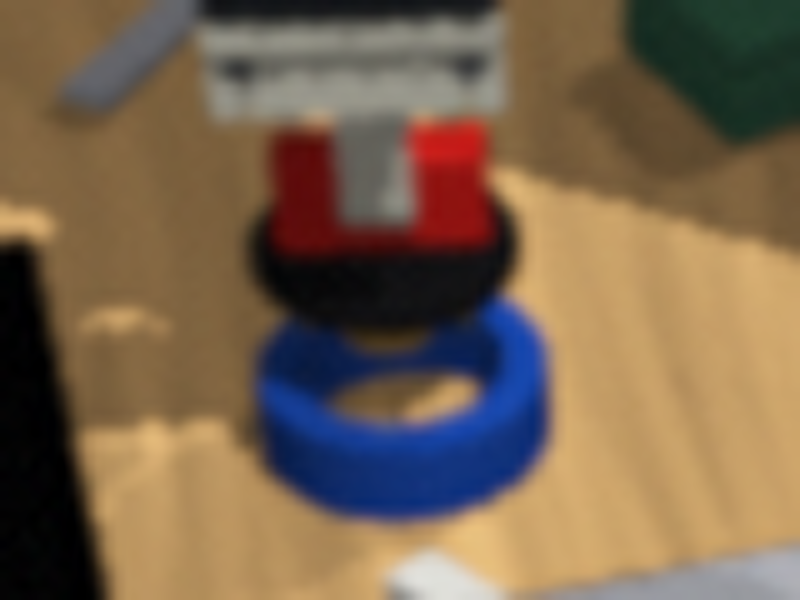

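Run:
```python
from h import *
S=capture('side');st();e=robot.get_obs()['ee_pos']
f=10;a=cv2.resize(S['pixels'][200:260,200:280],None,fx=f,fy=f,interpolation=2)
def draw(pts,c):
    q=((np.array([proj(S,X) for X in pts])-[200,200]+.5)*f).astype(np.float32);cv2.polylines(a,[cv2.convexHull(q).astype(int)],True,c,1)
draw(cyl(.638,-.1745,0,.026,.039),(255,255,255))
draw(cyl(.638,-.1745,e[2]+.011,e[2]+.019,.036),(0,255,0))
draw(cyl(.638,-.1745,e[2]-.011,e[2]+.011,.013),(0,255,255))
draw(box(.638,-.1745,e[2]+.034,np.radians(-10)),(255,255,0))
cv2.imwrite('pics/s22c.png',a)
```

```text
t 22.40 [ 0.641  -0.1754  0.0465] F [-0.17 -0.09 -2.38] M [ 0.021  0.038 -0.003] w 0.0157 q [-0.341  0.699  1.46   0.01   0.957 -1.743]
```

View pics/s22c.png

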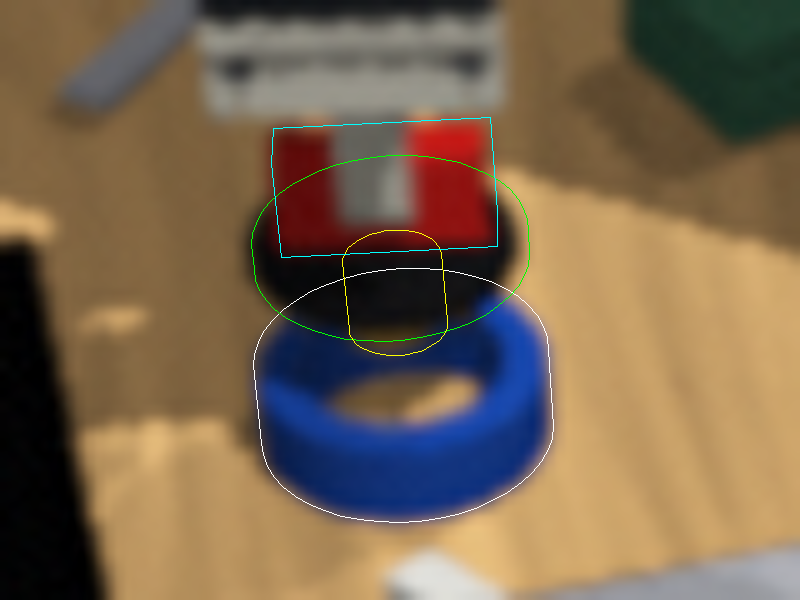

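Call:
send_rows --steps '[{"x": 0.0017, "y": 0, "z": 0.006, "twist": 0, "jaw": 0}, {"x": 0.0018, "y": 0, "z": 0.013, "twist": 0, "jaw": 0}, {"x": 0.002, "y": 0, "z": 0.02, "twist": 0, "jaw": 0}, {"x": 0.002, "y": 0, "z": 0.02, "twist": 0, "jaw": 0}]'

```text
time: 22.8
ee_pos: [0.6388, -0.1748, 0.0251]
tcp_rot: [0.012, 0.087, 0.996, 0.001]
contact_force: [0.2, 0.3, -2.8]
width: 0.0157
```

Run:
```python
from h import *
st();S=capture('side');st();goto(.6395,-.175,.017,80)
cv2.imwrite('pics/s23c.png',cv2.resize(S['pixels'][200:260,200:280],None,fx=10,fy=10,interpolation=2))
```

```text
t 22.80 [ 0.6388 -0.1748  0.0251] F [ 0.21  0.31 -2.81] M [-0.034  0.076 -0.001] w 0.0157 q [-0.341  0.725  1.474  0.01   0.92  -1.743]
t 22.85 [ 0.6391 -0.175   0.0257] F [-0.3   0.1  -1.99] M [-0.001 -0.028  0.039] w 0.0156 q [-0.341  0.724  1.473  0.01   0.92  -1.743]
shift [-0.0001  0.      0.0087]  jaw yaw 80.00 tilt 1.43deg twist 0.0001
```

View pics/s23c.png

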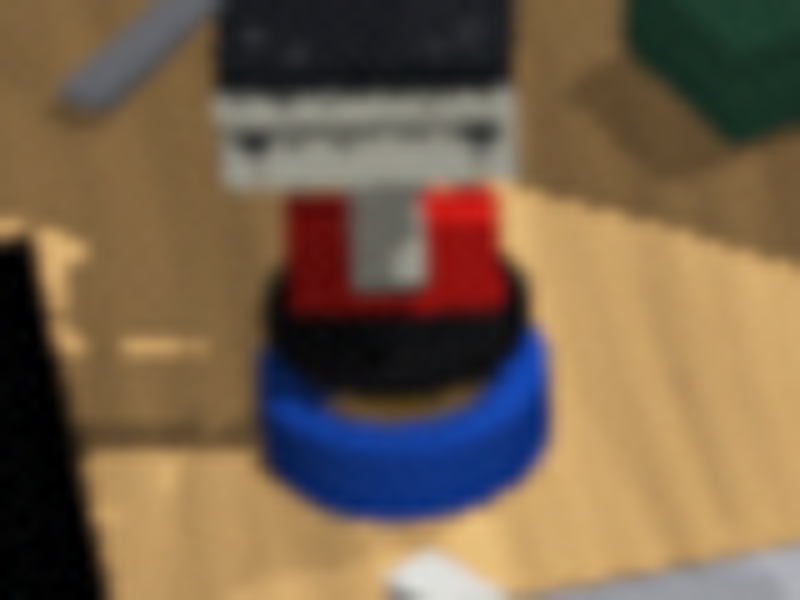

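The stem is in the bore (TCP 0.0257, no contact force). Lowering on.

Call:
send_rows --steps '[{"x": 0, "y": 0, "z": 0.003, "twist": 0, "jaw": 0}, {"x": 0, "y": 0, "z": 0.006, "twist": 0, "jaw": 0}, {"x": 0, "y": 0, "z": 0.0085, "twist": 0, "jaw": 0}, {"x": 0, "y": 0, "z": 0.0085, "twist": 0, "jaw": 0}]'

```text
time: 23.25
ee_pos: [0.6391, -0.1749, 0.0168]
tcp_rot: [0.012, 0.087, 0.996, 0.001]
contact_force: [-0.5, -0.2, -1.9]
width: 0.0159
```

```bash
python3 q.py
```

```text
t 23.25 [ 0.6391 -0.1749  0.0168] F [-0.54 -0.17 -1.92] M [-0.043  0.032 -0.04 ] w 0.0159 q [-0.341  0.737  1.476  0.01   0.906 -1.743]
shift [ 0.1288  0.3084 -0.1461]  jaw yaw 80.00 tilt 1.39deg
```

Call:
send_rows --steps '[{"x": 0, "y": 0, "z": 0.001, "twist": 0, "jaw": 0}, {"x": 0, "y": 0, "z": 0.0015, "twist": 0, "jaw": 0}]'

```text
time: 23.45
ee_pos: [0.6395, -0.175, 0.0156]
tcp_rot: [0.012, 0.087, 0.996, 0.001]
contact_force: [0.2, 1.3, 2.8]
width: 0.0159
```

Run:
```python
from h import *
st();S=capture('side');st();goto(.6395,-.175,.017,80)
cv2.imwrite('pics/s24c.png',cv2.resize(S['pixels'][200:260,200:280],None,fx=10,fy=10,interpolation=2))
```

```text
t 23.45 [ 0.6395 -0.175   0.0156] F [0.16 1.28 2.82] M [ 0.059  0.22  -0.063] w 0.0159 q [-0.341  0.739  1.476  0.01   0.904 -1.743]
t 23.50 [ 0.6394 -0.175   0.0156] F [-0.71  0.21  0.66] M [0.087 0.196 0.022] w 0.0159 q [-0.341  0.738  1.476  0.01   0.904 -1.743]
shift [-0.0001 -0.     -0.0014]  jaw yaw 80.00 tilt 1.42deg twist 0.0001
```

View pics/s24c.png

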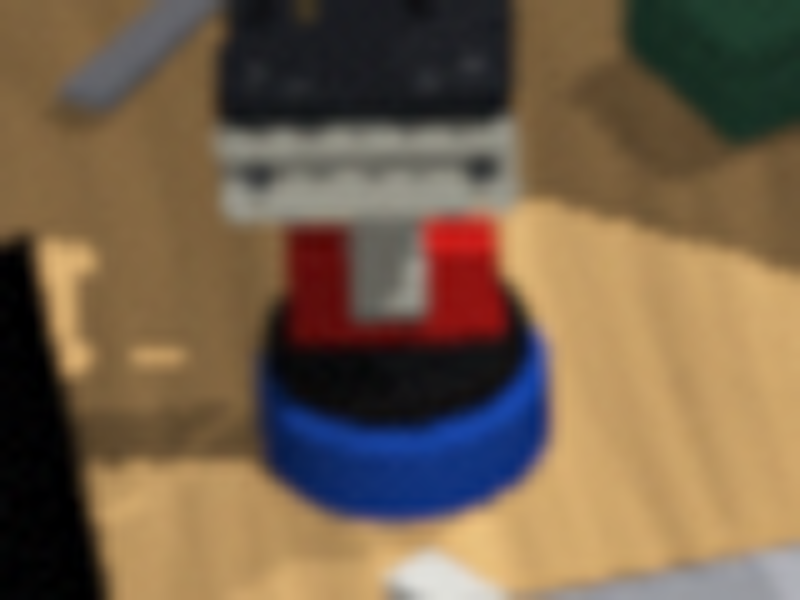

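Contact came exactly at the expected height (TCP 0.0156): the flange is on the rim. Releasing slowly, then rising.

Call:
send_rows --steps '[{"x": 0, "y": 0, "z": 0, "twist": 0, "jaw": 0.018}, {"x": 0, "y": 0, "z": 0, "twist": 0, "jaw": 0.025}, {"x": 0, "y": 0, "z": 0, "twist": 0, "jaw": 0.04}, {"x": 0, "y": 0, "z": 0, "twist": 0, "jaw": 0.05}, {"x": 0, "y": 0, "z": 0, "twist": 0, "jaw": 0.05}, {"x": 0, "y": 0, "z": 0, "twist": 0, "jaw": 0.05}, {"x": 0.0, "y": 0, "z": -0.02, "twist": 0, "jaw": 0.05}, {"x": 0.0, "y": 0, "z": -0.05, "twist": 0, "jaw": 0.05}, {"x": 0.0, "y": 0, "z": -0.1, "twist": 0, "jaw": 0.05}, {"x": 0, "y": 0, "z": -0.15, "twist": 0, "jaw": 0.05}, {"x": 0, "y": 0, "z": -0.2, "twist": 0, "jaw": 0.05}, {"x": 0, "y": 0, "z": -0.23, "twist": 0, "jaw": 0.05}, {"x": 0, "y": 0, "z": -0.23, "twist": 0, "jaw": 0.05}]'

```text
time: 24.8
ee_pos: [0.6354, -0.1754, 0.2509]
tcp_rot: [0.016, 0.087, 0.996, -0.0]
contact_force: [0.6, -0.6, -0.6]
width: 0.0498
```

Run:
```python
from h import *
st();S=capture('side');save(S,'s25')
cv2.imwrite('pics/s25c.png',cv2.resize(S['pixels'][200:260,200:280],None,fx=10,fy=10,interpolation=2))
```

```text
t 24.80 [ 0.6354 -0.1754  0.2509] F [ 0.55 -0.6  -0.56] M [-0.049  0.031  0.002] w 0.0498 q [-0.344  0.486  1.293  0.008  1.33  -1.742]
```

View pics/s25c.png

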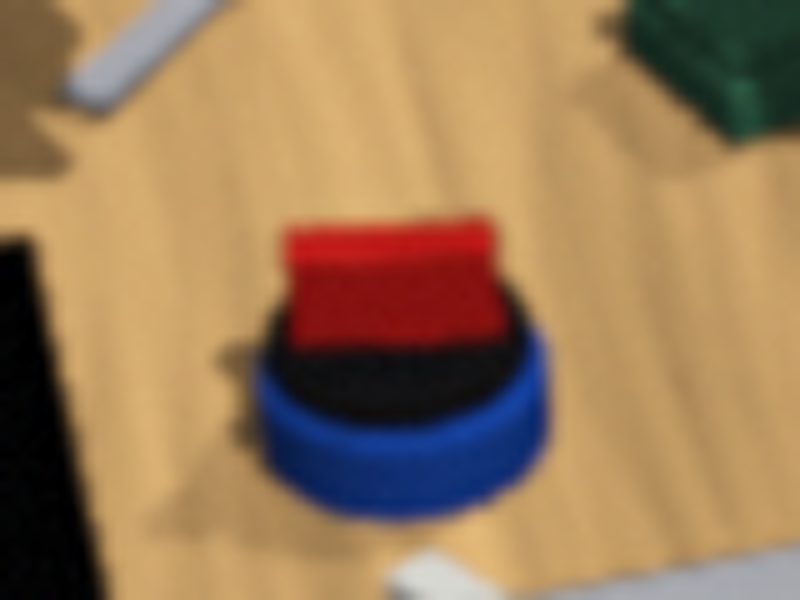

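View pics/s25.png

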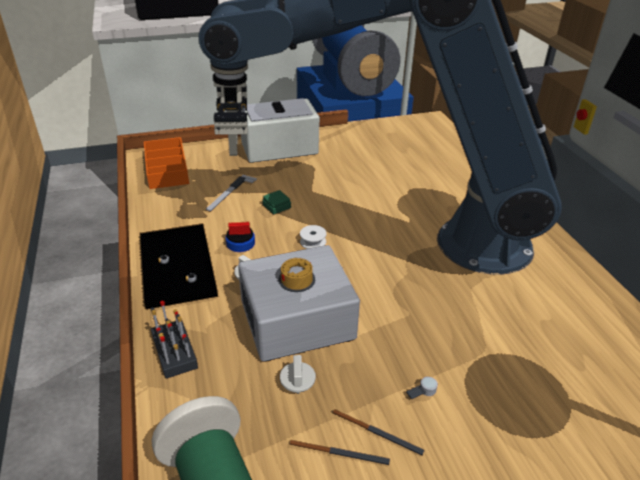

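The cap sits level and upright in the blue ring at (239,236). The neck is open and the bystanders look unmoved. The gripper touches nothing, so I'm handing in.

Run:
```python
from h import *
a=cv2.imread('pics/s0.png').astype(int);b=cv2.imread('pics/s25.png').astype(int)
d=abs(a-b).max(2)
for n,(x0,y0,x1,y1) in dict(spool=(300,224,328,246),box=(262,190,292,214),cal=(205,174,258,212),files=(288,408,425,466),loupe=(405,375,440,400),wc=(280,355,316,392)).items(): print(n,(d[y0:y1,x0:x1]>60).sum())
print(ticket.close_job())
```

```text
spool 47
box 154
cal 880
files 0
loupe 7
wc 0
the job is handed in; nothing more can be done
None
```

The cap is off and parked upright, stem down, in the blue ring; I handed the job in at about 25 s on the robot clock.

1. **First stop:** I turned the cap anticlockwise without pressing and met the stop about 27–31° from the start. I held it there for more than 1.5 s at about 0.3 N m, against 0.06 N m of rubbing, which puts roughly 12 N on the stop.
2. **Past the stop:** I backed off a little, pressed it down about 6 mm and turned it on to the slots. I felt the end stop lightly and backed off it slightly.
3. **Lift and park:** The cap came free with only its own weight on the wrist. I set it in the ring, let go and rose clear.

**Last checks:**
- **Cap and neck:** the side view showed the cap level in the ring, the neck empty and the gripper clear of everything. The flange touched down at the height I had worked out.
- **Bystanders:** comparing the first and last side pictures showed no change at the files or the near white cap, and almost none at the loupe. Pixels did change at the spool (few), the ring box and the calipers. By eye they looked in place, and the arm's shadow had been falling there, but I did not measure their positions again.

**What disagreed:**
- **Fingertip height:** the tips stood about 27–30 mm above the reported TCP, so my first closing passed above the bar and touched nothing. I corrected the height from the pictures.
- **Tool tilt:** the tool ended up about 1.4° tilted from working under load. It caused no trouble that I could see.

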